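# Shim the short foot of a column stand

## Task

The column stand rocks because its front foot hangs above the bench. Slide the yellow spacer under that foot so that the whole foot is above its plate, then gently push the orange wedge in on top of the spacer, thin end first (10 N at most), until you feel it bear snugly under the foot, and let go so that it stays snug. Then press straight down on the end of the front leg for a second (about 8 N, never over 20 N) to show that it no longer rocks; leave both shims in place and do not disturb the bottle, tub and rack.

Things in the scene. Friction and masses are not known exactly. Their poses are not given: they have to be found in the camera images.
- stand: Aluminium cross base of the column stand, bars 30 mm wide, 29 to 45 mm above the bench. Origin on the bench midway between the left and right feet (105 mm to either side along y); its x axis points from the front foot (at x = -150 mm) to the rear foot (x = +120 mm), z up. It does not slide; it only rocks about its y axis, on the side feet.
- column_top (a point): Top centre of the column (white, dark red caps, 62 mm across), 327 mm above the bench, 35 mm behind the stand's origin. The weight keeps the stand level, back on its side and rear feet; about 2 to 3 N down on the end of the front leg tips the front down, by up to 0.075 rad, until a stop or something under the foot holds it.
- leg_tip (a point): Centre of the flat top near the end of the front leg, 45 mm above the bench, straight above the front foot; the leg ends 16 mm further forward. The front foot is a black disc 24 mm across, flat underneath. Its underside hangs 12.5 to 16 mm above the bench when level; how much differs each time and is not measured.
- spacer: Yellow spacer: flat plate 50 mm (x) by 80 mm (y), 7 mm thick, origin at the centre of the plate's underside. A neck 24 mm wide runs to x = -61 mm and carries the grip.
- spacer_grip (a point): Centre of the spacer's upright grip block, 52 mm behind (-x) the plate's centre, 20 mm above the underside; the block is 16 mm (x) by 12 mm (y) and its top is 40 mm above the underside. Axes as the spacer.
- wedge: Orange wedge, 36 mm wide (y): ramp from 2 mm thick at its thin end (x = +30 mm) to 10 mm at x = -30 mm, then 10 mm thick to x = -56 mm. Origin on the underside at the middle of the ramp. It needs to go in by a different depth each time; once it touches, each further 1 mm raises the push by a few newtons, and it then stays by friction.
- wedge_grip (a point): Centre of the wedge's upright grip block, 46 mm behind (-x) the wedge's origin, 20 mm above the underside; the block is 16 mm (x) by 12 mm (y) and its top is 40 mm above the underside. Axes as the wedge.
- bottle: White bottle with red cap, 68 mm across, 170 mm tall, origin under its centre. Leave alone.
- tub: Yellow tub, 110 mm across, 100 mm tall, origin under its centre. Leave alone.
- rack: Blue open rack 90 by 200 by 50 mm, origin under its centre. Leave alone.
Not all that is in view belongs to the job. Of the things that look like the spacer, take the one that is nearest to the robot's base at the start.

How it is judged:
On the way, in this order (a step that is already met when the one before it is completed fails the run):
1. the spacer lies flat on the bench with its plate under the whole front foot (foot axis within 13 mm of the plate's middle in x and 28 mm in y) (x of leg_tip in the frame of spacer between -0.013 and 0.013 m and y of leg_tip in the frame of spacer between -0.028 and 0.028 m and height (world z) of spacer below 0.003 m and angle between spacer's own z axis and vertical below 0.06 rad), for 0.2 s.
2. the wedge, pushed in, lies on the spacer under the foot and bears on it (over 0.5 N), the fingers off the stand, the stand level (contact force between wedge and stand above 0.5 N and x of leg_tip in the frame of wedge between -0.022 and 0.024 m and y of leg_tip in the frame of wedge between -0.014 and 0.014 m and angle between stand's own z axis and vertical below 0.01 rad and contact force between the fingers and stand below 0.5 N), for 0.1 s.
3. the fingers, holding nothing, press down on the stand with over 4 N for 0.4 s and it tips less than 0.01 rad, the wedge carrying over 2 N (contact force between the fingers and stand above 4 N and contact force between wedge and stand above 2 N and angle between stand's own z axis and vertical below 0.01 rad and contact force between the fingers and wedge below 0.1 N and contact force between the fingers and spacer below 0.1 N), for 0.4 s.
At the end, for the whole second after the job is handed in: Spacer flat on the bench under the foot (foot axis within 13 mm of the plate's middle along x, 28 mm along y); wedge flat on it, foot axis within 14 mm of its centre line and -22 to +24 mm of the ramp's middle, bearing on the foot with over 0.3 N; stand level within 0.01 rad; all at rest (x of leg_tip in the frame of spacer between -0.013 and 0.013 m and y of leg_tip in the frame of spacer between -0.028 and 0.028 m and height (world z) of spacer below 0.003 m and x of leg_tip in the frame of wedge between -0.022 and 0.024 m and y of leg_tip in the frame of wedge between -0.014 and 0.014 m and contact force between wedge and spacer above 0.1 N and angle between wedge's own z axis and vertical below 0.06 rad and angle between stand's own z axis and vertical below 0.01 rad and linear speed of each of wedge, spacer below 0.01 m/s and contact force between wedge and stand above 0.3 N); the robot touches nothing.
It fails at once if the held or pushed wedge is forced against the stand with over 13 N (contact force between the fingers and wedge above 0.5 N and contact force between wedge and stand above 13 N).
It fails at once if wedge or spacer forced against the stand with over 25 N (contact force between any of wedge, spacer and stand above 25 N).
It fails at once if the robot pushes the stand with over 25 N (contact force between the arm and stand above 25 N).
It fails at once if a bystander moved by over 15 mm (distance of any of bottle, tub, rack from where it was at the start of the episode above 0.015 m).
It also fails if it takes over 72 s, if anything falls off the work surface, if the arm or the gripper's body presses on something with over 40 N, if the wrist force passes 120 N, or if a joint passes its speed limit or range.

## Robot

A 6-joint arm with a two-finger parallel gripper is mounted at the origin on the work surface. World frame = base frame: x ahead of the robot, y to its left, z up, the work surface at z = 0. Lengths are in m, angles in rad, forces in N, time in s.
With the tool pointing down it reaches from about 0.275 to 0.825 m from the base axis. Payload 5.2 kg.
Tool frame: the origin (TCP) lies at the very end of the fingers, on their centre line; the grasp point (between the pads) lies ctrl.grip_depth behind it (ctrl.grip_depth is the distance from the TCP to the grasp point, in m); z points along the fingers, y is the direction in which the jaws open and shut (so a half turn about z gives the same grasp; the last joint's range is limited). The gripper opens to 93 mm and grips with 3 to 60 N. Pads are 15 mm wide; open, the fingers measure 128 mm over their backs; the gripper's body (75 mm by 188 mm) begins 65 mm behind the grasp point.
Start: joints at [1.05, 0.259, 1.535, -0, 1.348, -0.203], TCP at [0.172, 0.522, 0.194] pointing down, gripper open.
Joint ranges: [-3.14, 3.14], [-0.91, 2.08], [0.19, 2.58], [-1.22, 4.36], [0.22, 2.71], [-3.12, 3.12]. Speed limits (rad/s): [2.57, 2.57, 3.14, 3.14, 3.14, 3.14].

## Interface

Orientations are given as a unit quaternion [w, x, y, z].
In Python, from plant import monitor, snapshot, camera_params, order, ctrl gives the robot as it stands. The module is installed in compiled form; this text tells all that it offers.
- The arm moves only by the shell command python3 -m handwheel 'ROWS'. ROWS is JSON, a list that holds one entry, the list of rows, each a list of 7 numbers: the opening, from -1 (shut) to 1 (fully open), then the shift along the tool's x, y, z in cm, then the turn, a rotation vector about the tool's x, y, z in degrees. In form: [[[fingers, tx, ty, tz, ax, ay, az], ...]]. A call has 1 to 5 rows; each row shifts and turns the pose as measured when the row begins, along the tool's axes as they then stand; what a row does not reach is not made up. A row lasts 1/10 s, in which the tool goes at most 50 mm and 8.59 degrees, less where a joint would pass 70% of its speed; a pose out of reach is approached as far as the arm can. A call is refused whole if a number of a shift passes 5 or a number of a turn 8.59, either way. A call with a gripper value outside its range is refused whole. The fingers move at their own pace and stop on an object; the grip force is fixed at half the most. Time passes only in rows, so rows that do not move let the fingers close. It gives the time, the measured TCP pose, the force and the opening at its end, in the units of the state.
- monitor.get_obs(): the state, without advancing time (a new reading comes with each control period).
- snapshot(name): name is "side" or "top" or "wrist"; returns (picture, depth): 400x640x3 uint8, red, green, blue; 400x640 float32, m along the optical axis (not along the pixel's ray), 0 where there is no reading.
- camera_params(name): a dict with "fx", "fy", "cx", "cy" (pixels), "eye" and "rotation" of the camera in the world; the wrist camera has in their place "mount" (4x4, takes a point from camera to tool coordinates, whose origin is the TCP and whose axes are the flange's). Camera axes: x right, y down, z forward; pixel columns grow to the right and rows downward; lengths in m; the calibration is good to about 2 mm. A picture is of the moment at which its call begins: read the wrist's pose just before it. camera_params takes no time and is no camera call.
- order.hand_in(): hands the job in, once; it reports no verdict.
The state is a dict: "clock": time; "qpos": joint angles; "dq": joint speeds; "joint_torque": joint torques, N m; "ee_pos": TCP position; "tcp_rot": TCP orientation; "force": force on the tool from outside, world axes, zero at the start; "ft_torque": the same for the moment, N m; "width": finger opening in m.
Only numpy, scipy, OpenCV 4.12 (cv2) and the standard library are available. Lean on these libraries where they do the work, as an engineer would, in place of code of your own. Each camera call takes 0.05 s, during which the arm holds its last target. There are 200 camera calls.

## Working session

There is one attempt and no reset: what is moved stays moved. The work goes in short steps, Python scripts to look and compute and a shell command to move; the robot and the scene stay as the last step left them, time stands still between calls to the robot, and variables do not carry over. Pictures are saved under pics/ and viewed, about 8 in all and at most 12, crops included, and the job is handed in when it is done.

```bash
mkdir -p pics; cat > h.py <<'E'
import numpy as np, cv2
from plant import monitor, snapshot, camera_params, order, ctrl
from scipy.spatial.transform import Rotation as R
def pose():
    o=monitor.get_obs(); q=o["tcp_rot"]; return np.array(o["ee_pos"]),R.from_quat([q[1],q[2],q[3],q[0]])
def snap(n,f):
    p,r=pose(); im,d=snapshot(n); cv2.imwrite(f"pics/{f}.png",im[:,:,::-1]); c=camera_params(n)
    if n=="wrist":
        T=np.eye(4);T[:3,:3]=r.as_matrix();T[:3,3]=p; T=T@np.array(c["mount"])
    else:
        T=np.eye(4);T[:3,:3]=c["rotation"];T[:3,3]=c["eye"]
    np.savez(f"pics/{f}.npz",im=im,d=d,T=T,k=[c["fx"],c["fy"],c["cx"],c["cy"]])
def load(f): return np.load(f"pics/{f}.npz")
def cloud(f):
    z=load(f);d=z["d"];fx,fy,cx,cy=z["k"];v,u=np.mgrid[:d.shape[0],:d.shape[1]]
    P=np.stack([(u-cx)/fx*d,(v-cy)/fy*d,d],-1)@z["T"][:3,:3].T+z["T"][:3,3]; return z["im"],d,P
def st():
    o=monitor.get_obs();p,r=pose();m=r.as_matrix();print(o["clock"],"p",p.round(4),"x",m[:,0].round(3),"y",m[:,1].round(3),"z",m[:,2].round(3),"F",np.round(o["force"],2),"w",round(float(o["width"]),4))
E
python3 - <<'E'
from h import *
st();print(ctrl.grip_depth); snap("top","t0");snap("side","s0")
for n in("top","side"):c=camera_params(n);print(n,np.round(c["eye"],3),np.round(c["rotation"],3).tolist(),c["fx"])
E
```

```text
0.0 p [0.1715 0.5219 0.1934] x [-0.95   0.312  0.   ] y [ 0.312  0.95  -0.002] z [-0.001 -0.002 -1.   ] F [ 0.77 -0.33 -0.02] w 0.0929
0.0188Traceback (most recent call last):
  File "<stdin>", line 2, in <module>
  File "h.py", line 11, in snap
    T=np.eye(4);T[:3,:3]=c["rotation"];T[:3,3]=c["eye"]
                ~^^^^^^^
ValueError: could not broadcast input array from shape (4,) into shape (3,3)
```

View pics/t0.png

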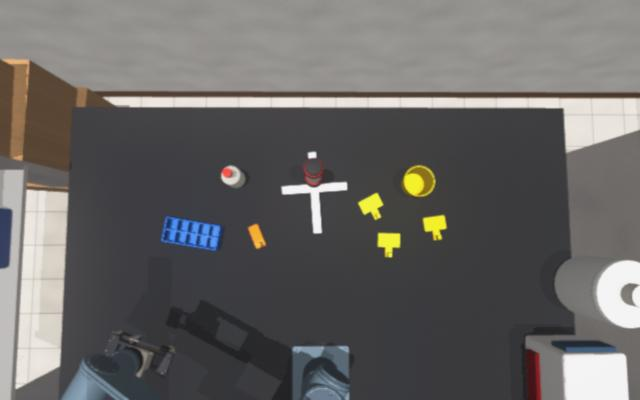

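The top view shows the robot base at about (320,378), the stand with its front leg tip at about (318,230), and the orange wedge at (257,236). Three things look like the spacer: (371,206), (389,243) and (435,226). The one at (389,243) looks nearest to the base. I'll check that numerically.

```bash
sed -i 's/T\[:3,:3\]=c\["rotation"\]/q=c["rotation"];T[:3,:3]=R.from_quat([q[1],q[2],q[3],q[0]]).as_matrix()/' h.py
cat >> h.py <<'E'
def yel(im): h=cv2.cvtColor(im,cv2.COLOR_RGB2HSV); return ((h[...,0]>24)&(h[...,0]<36)&(h[...,1]>140)&(h[...,2]>90)).astype(np.uint8)
def ora(im): h=cv2.cvtColor(im,cv2.COLOR_RGB2HSV); return ((h[...,0]>7)&(h[...,0]<20)&(h[...,1]>140)&(h[...,2]>90)).astype(np.uint8)
E
python3 - <<'E'
from h import *
snap("top","t0");snap("side","s0")
im,d,P=cloud("t0")
print(load("t0")["T"].round(3).tolist(),load("t0")["k"])
for nm,m in(("y",yel(im)),("o",ora(im))):
    n,l,s,c=cv2.connectedComponentsWithStats(m)
    for i in range(1,n):
        if s[i,4]>60:
            q=P[l==i]; lo=q[q[:,2]<.02]; hi=q[q[:,2]>.03]; print(nm,c[i].round(1),s[i,4],"low",lo.mean(0).round(4) if len(lo) else 0,"hi",hi.mean(0).round(4) if len(hi) else 0,len(hi),"r",np.hypot(*q.mean(0)[:2]).round(3))
# white leg
h=cv2.cvtColor(im,cv2.COLOR_RGB2HSV)
m=(h[...,1]<50)&(h[...,2]>150)&(abs(P[...,2]-.045)<.012)
m[:140]=0;m[250:]=0
v,u=np.nonzero(m);print(len(u)); print(P[m].min(0),P[m].max(0))
for row in range(196,238,4):
    k=m[row]; print(row,P[row][k].mean(0).round(4) if k.any() else 0,k.sum())
z=im[120:270,150:470];cv2.imwrite("pics/t0c.png",cv2.resize(z[:,:,::-1],None,fx=2.5,fy=2.5,interpolation=cv2.INTER_CUBIC))
E
```

```text
[[-0.003, -0.997, 0.08, 0.519], [-1.0, 0.001, -0.016, 0.02], [0.016, -0.08, -0.997, 1.525], [0.0, 0.0, 0.0, 1.0]] [403.57646417 403.57646417 320.22299194 199.40493098]
y [416.5 181.8] 572 low [ 0.7073 -0.3641  0.0065] hi [ 0.6951 -0.3482  0.1244] 221 r 0.789
y [371.1 205.3] 399 low [ 0.621  -0.1947  0.0076] hi [ 0.5729 -0.1881  0.2134] 17 r 0.649
y [434.7 225.1] 408 low [ 0.5461 -0.4343  0.0078] hi [ 0.5038 -0.3437  0.349 ] 24 r 0.692
y [388.6 242. ] 405 low [ 0.4833 -0.2597  0.0075] hi [ 0.4412 -0.2392  0.1335] 16 r 0.546
o [256.2 234.8] 225 low [0.5108 0.2368 0.0062] hi [0.4816 0.1959 0.2033] 9 r 0.561
875
[ 0.51546842 -0.09894561  0.03330707] [0.81601872 0.13820513 0.05561899]
196 [0.651  0.0179 0.047 ] 8
200 [0.6364 0.0143 0.0449] 8
204 [0.6216 0.0143 0.0465] 8
208 [0.6069 0.0162 0.0461] 7
212 [0.5923 0.0143 0.0441] 8
216 [0.5775 0.0107 0.0459] 8
220 [0.5629 0.0107 0.0454] 8
224 [0.5483 0.0108 0.0443] 8
228 [0.5337 0.009  0.0457] 9
232 [0.5191 0.0072 0.0467] 8
236 0 0
```

View pics/t0c.png

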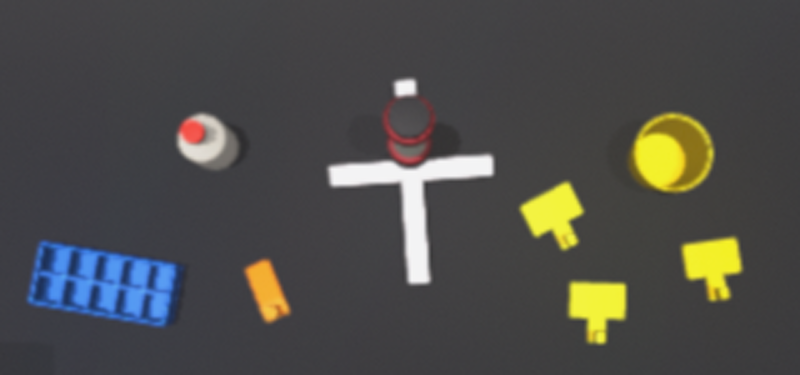

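View pics/s0.png

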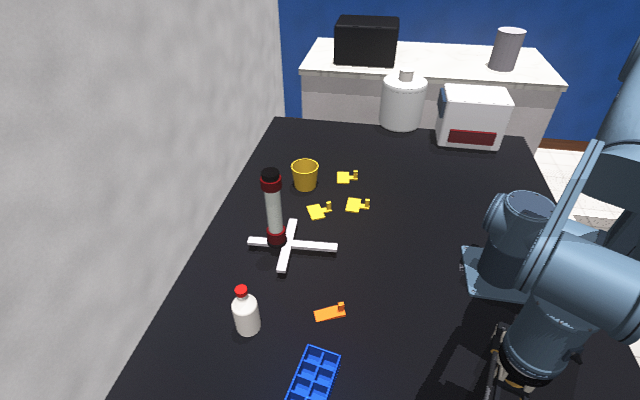

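The spacer at (389,242) is 0.546 m from the base. The others are at 0.649 m (371,205) and 0.692 m (435,225), so (389,242) is the one to take. The crops agree: the stand is turned about 4.6°, the leg tip is near (0.53, 0.008), and the wedge is at (256,235). Next I'll align the tool with the world axes and hover over the spacer.

```bash
python3 -m handwheel '[[[1,0,0,0,0,0,-6.1],[1,0,0,0,0,0,-6.1],[1,0,0,0,0,0,-6.1],[1,-3.5,0,0,0,0,0],[1,-3.5,0,0,0,0,0]]]'
python3 -m handwheel '[[[1,-3.5,-1,0,0,0,0],[1,-3.5,-3,0,0,0,0],[1,-1,-4.8,0,0,0,0],[1,-1,-4.8,0,0,0,0],[1,-1,-4.8,0,0,0,0]]]'
python3 -m handwheel '[[[1,0,-4.8,0,0,0,0],[1,0,-4.8,0,0,0,0],[1,0,-4.8,0,0,0,0],[1,0,-4.8,0,0,0,0],[1,0,-4.8,0,0,0,0]]]'
python3 -c "
from h import *
st()"
```

```text
clock: 0.65
ee_pos: [0.2381, 0.5223, 0.1921]
tcp_rot: [-0.002, -0.011, 1.0, -0.002]
force: [0.1, 0.0, 0.9]
width: 0.0932
clock: 1.15
ee_pos: [0.3484, 0.3395, 0.1889]
tcp_rot: [-0.003, -0.013, 1.0, -0.002]
force: [1.8, -0.8, -0.4]
width: 0.093
clock: 1.65
ee_pos: [0.3537, 0.0904, 0.189]
tcp_rot: [-0.002, -0.014, 1.0, -0.003]
force: [1.0, 0.2, 1.1]
width: 0.0932
1.65 p [0.3537 0.0904 0.189 ] x [-1.    -0.027  0.005] y [-0.027  1.    -0.006] z [-0.005 -0.006 -1.   ] F [1.   0.22 1.13] w 0.0932
```

```bash
python3 -m handwheel '[[[1,-0.6,-4.8,0,0,0,0],[1,-0.6,-4.8,0,0,0,0],[1,-0.6,-4.8,0,0,0,0],[1,-0.6,-4.8,0,0,0,0],[1,-0.6,-4.8,0,0,0,0]]]' >/dev/null
python3 -m handwheel '[[[1,-0.6,-4.8,0,0,0,0],[1,-0.6,-4.8,0,0,0,0],[1,-0.2,-1,0,0,0,0],[1,0,0,0,0,0,0]]]'
python3 - <<'E'
from h import *
st(); snap("wrist","w1"); im,d,P=cloud("w1"); m=yel(im)
n,l,s,c=cv2.connectedComponentsWithStats(m)
for i in range(1,n):
    if s[i,4]>300:
        q=P[l==i]; 
        for nm,k in(("plate",(q[:,2]<.015)),("top",(q[:,2]>.034))):
            g=q[k]
            if len(g)>30: print(c[i].round(),nm,len(g),g[:,:2].mean(0).round(4),cv2.minAreaRect((g[:,:2]*1000).astype(np.float32)),np.median(g[:,2]).round(4))
E
```

```text
clock: 2.55
ee_pos: [0.4035, -0.2727, 0.1904]
tcp_rot: [-0.001, -0.009, 1.0, -0.003]
force: [-0.0, 0.2, -0.4]
width: 0.0929
2.55 p [ 0.4035 -0.2727  0.1904] x [-1.    -0.018  0.002] y [-0.018  1.    -0.006] z [-0.002 -0.006 -1.   ] F [-0.01  0.16 -0.44] w 0.0929
[335. 241.] plate 3428 [ 0.4808 -0.2569] ((470.9770202636719, -256.1330261230469), (81.99776458740234, 90.18612670898438), 88.2198486328125) 0.0074
[335. 241.] top 208 [ 0.4269 -0.2564] ((389.84295654296875, -259.9519958496094), (106.37228393554688, 13.422122955322266), 6.1543660163879395) 0.0403
[385. 342.] plate 1710 [ 0.6093 -0.1888] ((600.6287231445312, -189.65309143066406), (92.8238296508789, 58.476192474365234), 89.05635070800781) 0.0072
[385. 342.] top 248 [ 0.516  -0.2281] ((461.4005432128906, -241.5149688720703), (254.9852294921875, 14.712787628173828), 13.526434898376465) 0.0404
[256. 376.] plate 275 [ 0.6574 -0.3503] ((659.7376708984375, -352.0989990234375), (60.75754165649414, 14.122371673583984), 89.61511993408203) 0.0078
```

View pics/w1.png

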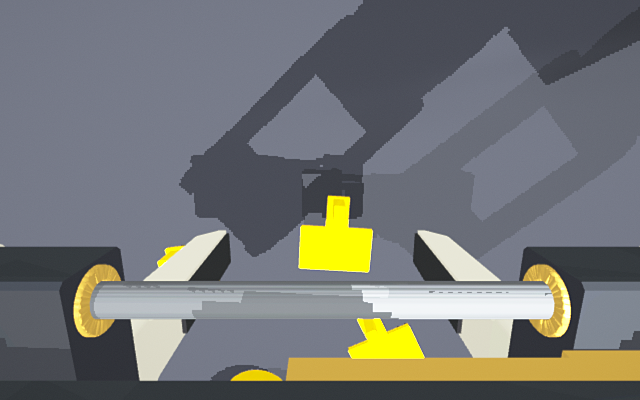

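The picture shows the spacer plate at about (335,250) with its grip at (338,207). The second yellow piece is lower down at (385,342). Next I'll work out the grip and plate position robustly.

```bash
cat >> h.py <<'E'
def fit(f,mask,L,hz=(.034,.046),ref=None,near=None,r=.09):
    im,d,P=cloud(f); m=(mask(im)>0)&(d>0); m=m.astype(np.uint8)
    q=P[m>0]; 
    if near is not None: q=q[np.hypot(*(q[:,:2]-near).T)<r]
    top=q[(q[:,2]>hz[0])&(q[:,2]<hz[1])]; low=q[(q[:,2]<L)]
    return top,low
E
python3 - <<'E'
from h import *
top,low=fit("w1",yel,.012,near=np.array([.47,-.256]),r=.075)
t=np.median(top[:,:2],0); print("grip",t,np.percentile(top[:,:2],[5,95],0),len(top))
pl=low[low[:,0]>.478]
for nm,g in(("plate",pl),):print(cv2.minAreaRect((g[:,:2]*1000).astype(np.float32)),np.percentile(g[:,:2],[1,99],0))
for a in np.arange(-.276,-.23,.01): # front edge x vs y
    k=low[abs(low[:,1]-a)<.004]; print(a.round(3),np.percentile(k[:,0],[1,99]).round(4))
print(np.sort(top[:,0])[::20].round(4))
E
```

```text
grip [ 0.43416479 -0.25521412] [[ 0.42737046 -0.26038606]
 [ 0.44222072 -0.24967062]] 192
((496.57135009765625, -256.95721435546875), (82.04019165039062, 39.0494499206543), 88.42147827148438) [[ 0.47834944 -0.29675337]
 [ 0.51249266 -0.21790317]]
-0.276 [0.4613 0.5107]
-0.266 [0.4261 0.5114]
-0.256 [0.4261 0.5118]
-0.246 [0.4269 0.5122]
-0.236 [0.4628 0.5125]
[0.4269 0.4277 0.4295 0.431  0.4328 0.4348 0.4361 0.4382 0.44   0.4417]
```

```bash
python3 -m handwheel '[[[1,-3.1,1.7,0,0,0,3],[1,0,0,0,0,0,0],[1,0,0,4.5,0,0,0],[1,0,0,4.5,0,0,0],[1,0,0,3.5,0,0,0]]]'
python3 -c "
from h import *
st()"
```

```text
clock: 3.1
ee_pos: [0.4374, -0.2495, 0.0685]
tcp_rot: [0.004, 0.012, 1.0, -0.007]
force: [-0.8, 0.1, 0.3]
width: 0.0929
3.1 p [ 0.4374 -0.2495  0.0685] x [-1.     0.025 -0.008] y [ 0.025  1.    -0.014] z [ 0.007 -0.014 -1.   ] F [-0.76  0.14  0.33] w 0.0929
```

```bash
python3 -m handwheel '[[[1,0.25,-0.6,1,-0.8,0.4,0],[1,0,0,1.5,0,0,0],[1,0,0,1.5,0,0,0],[1,0,0,0.6,0,0,0],[1,0,0,0,0,0,0]]]'
python3 -c "
from h import *
st()"
```

```text
clock: 3.6
ee_pos: [0.4314, -0.2499, 0.021]
tcp_rot: [-0.003, 0.007, 1.0, 0.004]
force: [-0.4, 0.5, -0.1]
width: 0.0931
3.6 p [ 0.4314 -0.2499  0.021 ] x [-1.     0.015  0.006] y [0.015 1.    0.007] z [-0.006  0.007 -1.   ] F [-0.44  0.48 -0.1 ] w 0.0931
```

```bash
python3 -m handwheel '[[[1,-0.35,-0.55,0.5,0.4,-0.3,0],[1,0,0,0.4,0,0,0],[1,0,0,0,0,0,0]]]'
python3 -c "
from h import *
st()"
```

```text
clock: 3.9
ee_pos: [0.4366, -0.2573, 0.0142]
tcp_rot: [0.002, 0.007, 1.0, -0.002]
force: [-1.1, -0.0, -0.2]
width: 0.0928
3.9 p [ 0.4366 -0.2573  0.0142] x [-1.     0.014 -0.003] y [ 0.014  1.    -0.004] z [ 0.003 -0.004 -1.   ] F [-1.07 -0.03 -0.18] w 0.0928
```

```bash
python3 -m handwheel '[[[1,0.15,0.2,0.25,0,0,0],[-1,0,0,0,0,0,0],[-1,0,0,0,0,0,0],[-1,0,0,0,0,0,0],[-1,0,0,0,0,0,0]]]'
python3 -m handwheel '[[[-1,0,0,0,0,0,0],[-1,0,0,0,0,0,0],[-1,0,0,0,0,0,0]]]'
python3 -c "
from h import *
st()"
```

```text
clock: 4.4
ee_pos: [0.4354, -0.2554, 0.0124]
tcp_rot: [0.002, 0.007, 1.0, -0.002]
force: [-0.6, 0.7, 1.1]
width: 0.0657
clock: 4.7
ee_pos: [0.4354, -0.2555, 0.0125]
tcp_rot: [0.002, 0.007, 1.0, -0.002]
force: [-0.6, 0.5, 0.6]
width: 0.0416
4.7 p [ 0.4354 -0.2555  0.0125] x [-1.     0.014 -0.004] y [ 0.014  1.    -0.005] z [ 0.004 -0.005 -1.   ] F [-0.59  0.48  0.61] w 0.0416
```

```bash
python3 -m handwheel '[[[-1,0,0,0,0,0,0],[-1,0,0,0,0,0,0],[-1,0,0,0,0,0,0],[-1,0,0,0,0,0,0],[-1,0,0,0,0,0,0]]]'
python3 -m handwheel '[[[-1,0,0,-1.5,0,0,0],[-1,1,0,-4,0,0,0],[-1,2,1.5,-3,0,0,0],[-1,1,4.5,0,0,0,0],[-1,0,4.5,0,0,0,0]]]'
python3 -m handwheel '[[[-1,0,4.5,0,0,0,0],[-1,0,4.5,0,0,0,0],[-1,0,4.5,0,0,0,0],[-1,0,2,0,0,0,0],[-1,0,0,0,0,0,0]]]'
python3 - <<'E'
from h import *
st(); snap("wrist","w2"); snap("top","t2")
z=load("t2")["im"][140:290,240:440];cv2.imwrite("pics/t2c.png",cv2.resize(z[:,:,::-1],None,fx=3,fy=3,interpolation=cv2.INTER_CUBIC))
E
```

```text
clock: 5.2
ee_pos: [0.4355, -0.2555, 0.0125]
tcp_rot: [0.002, 0.007, 1.0, -0.002]
force: [0.5, 0.1, 0.4]
width: 0.0111
clock: 5.7
ee_pos: [0.3961, -0.1521, 0.0993]
tcp_rot: [0.002, 0.01, 1.0, -0.003]
force: [1.1, 0.8, -0.4]
width: 0.0107
clock: 6.2
ee_pos: [0.3971, 0.012, 0.0994]
tcp_rot: [0.003, 0.01, 1.0, -0.003]
force: [-0.5, -0.3, -0.9]
width: 0.0112
6.2 p [0.3971 0.012  0.0994] x [-1.     0.019 -0.007] y [ 0.019  1.    -0.005] z [ 0.007 -0.005 -1.   ] F [-0.49 -0.27 -0.87] w 0.0112
```

View pics/w2.png

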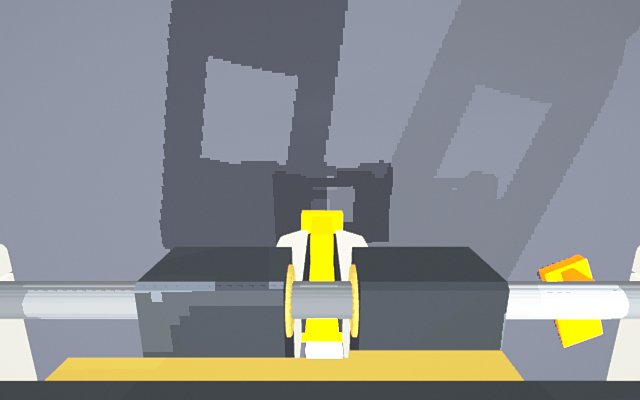

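I'm holding the spacer; its grip and neck show at about (322,225). The leg end is at (325,350) and the wedge at (575,300). Next I'll measure the leg end and the wedge from these depths.

```bash
python3 - <<'E'
from h import *
for f in("w2","t2","t0"):
    im,d,P=cloud(f);h=cv2.cvtColor(im,cv2.COLOR_RGB2HSV)
    m=(d>0)&(h[...,1]<60)&(h[...,2]>150)&(abs(P[...,2]-.045)<.006)&(P[...,0]>.48)&(P[...,0]<.63)&(abs(P[...,1]-.01)<.04)
    q=P[m];print(f,len(q),q.min(0).round(4),q.max(0).round(4))
    if len(q)>50:
        k=q[q[:,0]>.53] if f!="w2" else q
        a=np.polyfit(k[:,0],k[:,1],1); print("axis slope",a, "edges x pct",np.percentile(q[:,0],[1,2,5]).round(4))
    if f=="w2":
        print(cv2.minAreaRect((q[:,:2]*1000).astype(np.float32)),np.unique(np.nonzero(m)[0])[[0,-1]],np.unique(np.nonzero(m)[1])[[0,-1]])
        m=yel(im)>0; q=P[m&(d>0)]; g=q[q[:,0]>.40]
        print("yellow z/x:",np.percentile(q,[2,50,98],0).round(4).tolist())
        q=P[(ora(im)>0)&(d>0)];print("wedge",len(q),np.percentile(q,[2,50,98],0).round(4).tolist(),q[q[:,2]>.036].mean(0))
# cross bar: stand yaw from top view
im,d,P=cloud("t0");h=cv2.cvtColor(im,cv2.COLOR_RGB2HSV)
w=(h[...,1]<60)&(h[...,2]>150)&(abs(P[...,2]-.045)<.012)
q=P[w&(P[...,0]>.64)&(P[...,0]<.72)&(abs(P[...,1]-.01)>.04)&(abs(P[...,1])<.14)]
a=np.polyfit(q[:,1],q[:,0],1);print("bar slope",a,q[:,1].min(),q[:,1].max(),q.mean(0))
im,d,P=cloud("t0");q=P[(ora(im)>0)&(abs(P[...,2])<.06)];q0=q[q[:,2]<.02]
print("wedge t0",cv2.minAreaRect((q0[:,:2]*1000).astype(np.float32)),q[q[:,2]>.033].mean(0))
E
```

```text
w2 562 [ 0.5128 -0.0034  0.039 ] [0.5259 0.0263 0.0472]
axis slope [-0.01240467  0.01797693] edges x pct [0.5132 0.5133 0.5137]
((518.77197265625, 11.541831970214844), (29.854578018188477, 12.800089836120605), 87.33367156982422) [342 357] [306 342]
yellow z/x: [[0.3632, 0.0001, 0.0023], [0.4276, 0.0157, 0.094], [0.542, 0.2622, 0.2283]]
wedge 179 [[0.4577, 0.2047, -0.0003], [0.4691, 0.2184, 0.0065], [0.5416, 0.2366, 0.0338]] [0.46345192 0.22588361 0.03628665]
t2 236 [ 0.5155 -0.0057  0.0391] [0.6292 0.0272 0.0509]
axis slope [ 0.06341745 -0.02471928] edges x pct [0.5191 0.5191 0.5227]
t0 237 [ 0.5155 -0.0057  0.0391] [0.6291 0.0272 0.051 ]
axis slope [ 0.05759801 -0.02115489] edges x pct [0.5191 0.5191 0.5227]
bar slope [-0.06676982  0.68231727] -0.09894560910414488 0.1382051282263258 [0.68067677 0.02456957 0.04563893]
wedge t0 ((505.6074523925781, 236.0687255859375), (89.30232238769531, 41.83222579956055), 22.425569534301758) [0.47598436 0.2177505  0.03912169]
```

```bash
python3 -m handwheel '[[[-1,0,0,2,0,0.2,-4.6],[-1,0,0,3,0,0,0],[-1,0,0,2,0,0,0],[-1,0,0,1,0,0,0],[-1,0,0,0,0,0,0]]]'
python3 -c "
from h import *
st()"
```

```text
clock: 6.8
ee_pos: [0.4013, 0.0019, 0.0178]
tcp_rot: [0.004, -0.028, 1.0, -0.005]
force: [0.5, -0.0, -0.6]
width: 0.011
6.8 p [0.4013 0.0019 0.0178] x [-0.998 -0.056 -0.007] y [-0.056  0.998 -0.01 ] z [ 0.008 -0.01  -1.   ] F [ 0.55 -0.03 -0.59] w 0.011
```

```bash
python3 -m handwheel '[[[-1,0,0.1,0.35,-0.3,0.2,0],[-1,-2,0.1,0,0,0,0],[-1,-2,0,0,0,0,0],[-1,-2,0,0,0,0,0],[-1,0,0,0,0,0,0]]]'
python3 -c "
from h import *
st()"
```

```text
clock: 7.3
ee_pos: [0.4651, 0.0027, 0.0162]
tcp_rot: [0.003, -0.025, 1.0, -0.003]
force: [1.0, -0.0, -0.2]
width: 0.0113
7.3 p [0.4651 0.0027 0.0162] x [-0.999 -0.05  -0.006] y [-0.05   0.999 -0.006] z [ 0.007 -0.005 -1.   ] F [ 0.97 -0.02 -0.23] w 0.0113
```

```bash
python3 -m handwheel '[[[-1,-0.8,0.5,0.1,0,0,0],[-1,-0.4,0.1,0.1,0,0,0],[-1,0,0,0.1,0,0,0],[-1,0,0,0,0,0,0]]]'
python3 -c "
from h import *
st()"
```

```text
clock: 7.7
ee_pos: [0.4758, 0.0092, 0.0135]
tcp_rot: [0.003, -0.025, 1.0, -0.003]
force: [0.4, 0.4, -0.6]
width: 0.0113
7.7 p [0.4758 0.0092 0.0135] x [-0.999 -0.05  -0.005] y [-0.05   0.999 -0.005] z [ 0.005 -0.005 -1.   ] F [ 0.41  0.37 -0.63] w 0.0113
```

```bash
python3 -m handwheel '[[[-1,-0.2,0,0.08,0,0,0],[-1,0,0,0.04,0,0,0],[-1,0,0,0,0,0,0]]]'
python3 -c "
from h import *
st()"
python3 -m handwheel '[[[1,0,0,0,0,0,0],[1,0,0,0,0,0,0],[1,0,0,0,0,0,0],[1,0,0,0,0,0,0]]]'
python3 -m handwheel '[[[1,0,0,-3,0,0,0],[1,0,0,-4,0,0,0],[1,3,0,-4,0,0,0],[1,4,0,-1,0,0,0],[1,0,0,0,0,0,0]]]'
python3 - <<'E'
from h import *
st(); snap("wrist","w3")
top,low=fit("w3",yel,.012)
near=np.array([.5,.01]);top=top[np.hypot(*(top[:,:2]-near).T)<.09];low=low[np.hypot(*(low[:,:2]-near).T)<.09]
print("grip",np.median(top[:,:2],0),"plate",np.percentile(low,[1,50,99],0).round(4).tolist())
im,d,P=cloud("w3");q=P[(ora(im)>0)&(d>0)];print(len(q),np.percentile(q,[2,50,98],0).round(4).tolist())
E
```

```text
clock: 8.0
ee_pos: [0.4773, 0.0094, 0.0125]
tcp_rot: [0.003, -0.025, 1.0, -0.003]
force: [0.2, 0.1, 0.3]
width: 0.011
8.0 p [0.4773 0.0094 0.0125] x [-0.999 -0.05  -0.005] y [-0.05   0.999 -0.005] z [ 0.005 -0.005 -1.   ] F [0.24 0.12 0.35] w 0.011
clock: 8.4
ee_pos: [0.4769, 0.0094, 0.0125]
tcp_rot: [0.002, -0.025, 1.0, -0.003]
force: [-0.3, -0.1, 1.3]
width: 0.0385
clock: 8.9
ee_pos: [0.4043, 0.0063, 0.1353]
tcp_rot: [0.001, -0.025, 1.0, -0.002]
force: [-0.8, -0.1, -0.4]
width: 0.0782
8.9 p [0.4043 0.0063 0.1353] x [-0.999 -0.05  -0.001] y [-0.05   0.999 -0.005] z [ 0.001 -0.005 -1.   ] F [-0.77 -0.13 -0.38] w 0.0782
grip [0.47473373 0.00958857] plate [[0.4677, -0.0272, -0.0], [0.5414, 0.0075, 0.0073], [0.5578, 0.0515, 0.0101]]
10 [[0.3691, -0.0355, 0.2627], [0.3768, 0.0464, 0.2645], [0.3802, 0.0475, 0.2664]]
```

View pics/w3.png

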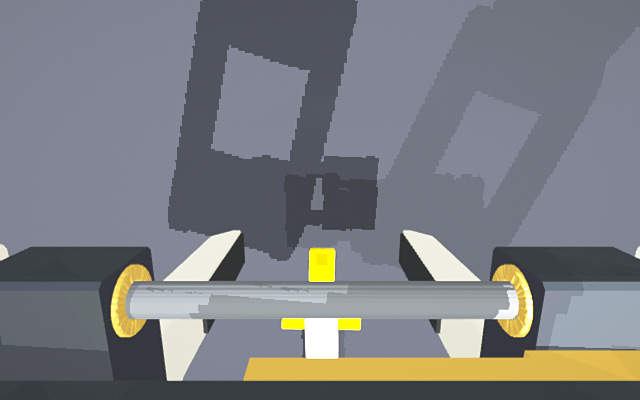

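The picture shows the spacer's plate at about (322,323) centred under the leg at (322,340). The measured plate centre is about (0.529, 0.011), and that agrees with the leg tip estimate. Now on to the wedge.

```bash
python3 -m handwheel '[[[1,-0.6,4.8,0,0,0,0],[1,-0.6,4.8,0,0,0,0],[1,-0.6,4.8,0,0,0,0],[1,-0.6,4.6,0,0,0,0],[1,0,0,0,0,0,-6.5]]]'
python3 -m handwheel '[[[1,0,0,0,0,0,-6.5],[1,0,0,0,0,0,-6.5],[1,0,0,0,0,0,0]]]'
python3 - <<'E'
from h import *
st(); snap("wrist","w4")
im,d,P=cloud("w4");m=(ora(im)>0)&(d>0);q=P[m];q=q[np.hypot(q[:,0]-.5,q[:,1]-.235)<.09]
t=q[(q[:,2]>.036)&(q[:,2]<.046)];l=q[q[:,2]<.014]
print("grip",np.median(t[:,:2],0),np.percentile(t[:,:2],[3,97],0).tolist(),cv2.minAreaRect((t[:,:2]*1000).astype(np.float32)));print("low",len(l),cv2.minAreaRect((l[:,:2]*1000).astype(np.float32)),cv2.minAreaRect((q[:,:2]*1000).astype(np.float32)))
E
```

```text
clock: 9.45
ee_pos: [0.4299, 0.2011, 0.1333]
tcp_rot: [0.005, -0.075, 0.997, -0.003]
force: [-0.5, -1.2, -0.4]
width: 0.0931
clock: 9.75
ee_pos: [0.4314, 0.2052, 0.1302]
tcp_rot: [0.004, -0.196, 0.981, -0.004]
force: [0.0, 0.1, 0.4]
width: 0.0929
9.75 p [0.4314 0.2052 0.1302] x [-0.923 -0.384 -0.006] y [-0.384  0.923 -0.008] z [ 0.009 -0.005 -1.   ] F [0.02 0.15 0.45] w 0.0929
grip [0.46582586 0.2212645 ] [[0.4639866602867923, 0.21666268411105752], [0.46786669876078524, 0.22576078819899956]] ((465.8407897949219, 221.29110717773438), (0.42284560203552246, 10.298979759216309), 21.816743850708008)
low 131 ((488.6018371582031, 217.0064239501953), (29.788320541381836, 68.6517333984375), 80.97627258300781) ((488.6018371582031, 217.0064239501953), (29.788320541381836, 68.6517333984375), 80.97627258300781)
```

View pics/w4.png

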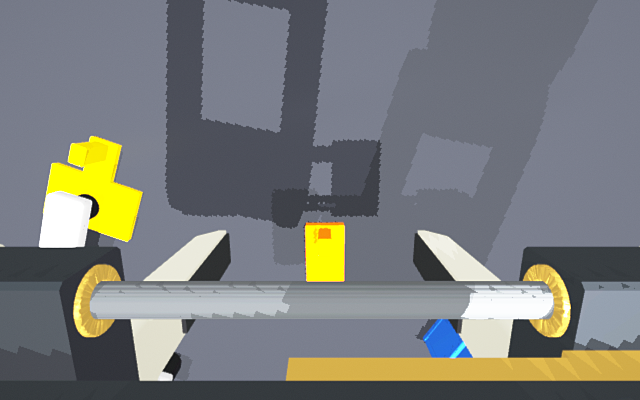

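The wedge is at about (325,250), with its grip at (324,232), and reads yellow in this light. On the left, the spacer plate lies under the black foot at (88,205), well inside the plate. I'll re-measure the wedge with a wider mask.

```bash
cat >> h.py <<'E'
def yo(im): h=cv2.cvtColor(im,cv2.COLOR_RGB2HSV); return ((h[...,0]>5)&(h[...,0]<36)&(h[...,1]>140)&(h[...,2]>80)).astype(np.uint8)
def wedge(f,c,r=.075):
    im,d,P=cloud(f);m=(yo(im)>0)&(d>0);q=P[m];q=q[(np.hypot(*(q[:,:2]-c).T)<r)&(q[:,2]<.06)]
    return q
E
python3 - <<'E'
from h import *
q=wedge("w4",np.array([.49,.23]))
a=np.deg2rad(22.4);R2=np.array([[np.cos(a),np.sin(a)],[-np.sin(a),np.cos(a)]])
s=np.c_[q[:,:2]@R2.T,q[:,2]]
t=s[s[:,2]>.036]
print("top along/across",np.percentile(t[:,:2],[2,50,98],0).round(4).tolist(),len(t),"all",np.percentile(s,[1,99],0).round(4).tolist())
for x0 in np.arange(.505,.57,.01):
    k=s[(abs(s[:,0]-x0)<.004)&(s[:,2]<.02)]
    if len(k)>5: print(x0.round(3),np.percentile(k[:,1],[3,97]).round(4),np.median(k[:,2]).round(4))
mid=np.percentile(t[:,:2],[2,98],0).mean(0);print("grip world",R2.T@mid)
E
```

```text
top along/across [[0.515, 0.022], [0.5221, 0.0271], [0.5301, 0.0331]] 252 all [[0.5129, 0.0087, 0.0001], [0.571, 0.0453, 0.0413]]
0.515 [0.0102 0.044 ] 0.0099
0.525 [0.0087 0.0449] 0.0102
0.535 [0.0086 0.045 ] 0.0103
0.545 [0.0093 0.0445] 0.0095
0.555 [0.0107 0.0446] 0.0082
0.565 [0.0105 0.0449] 0.0068
grip world [0.47262432 0.22458656]
```

```bash
python3 -m handwheel '[[[1,-4.5,0.2,0,-0.4,0.3,0],[1,0,0,0,0,0,0],[1,0,0,4,0,0,0],[1,0,0,3,0,0,0],[1,0,0,2,0,0,0]]]' >/dev/null
python3 -m handwheel '[[[1,0,0,0,0,0,0]]]'
python3 -c "
from h import *
st()"
```

```text
clock: 10.4
ee_pos: [0.474, 0.2234, 0.0336]
tcp_rot: [-0.002, -0.183, 0.983, -0.001]
force: [-0.2, -0.6, -0.4]
width: 0.0928
10.4 p [0.474  0.2234 0.0336] x [-0.933 -0.361  0.004] y [-0.361  0.933 -0.   ] z [-0.003 -0.002 -1.   ] F [-0.23 -0.57 -0.4 ] w 0.0928
```

```bash
python3 -m handwheel '[[[1,0,0.15,1,0,-0.2,-1.4],[1,0,0,0.7,0,0,0],[1,0,0,0.2,0,0,0],[1,0,0,0,0,0,0]]]'
python3 -c "
from h import *
st()"
```

```text
clock: 10.8
ee_pos: [0.4754, 0.225, 0.0153]
tcp_rot: [0.002, -0.194, 0.981, -0.0]
force: [-0.3, -0.3, 0.0]
width: 0.0935
10.8 p [0.4754 0.225  0.0153] x [-0.924 -0.382 -0.003] y [-0.382  0.924 -0.001] z [ 0.003  0.    -1.   ] F [-0.25 -0.29  0.02] w 0.0935
```

```bash
python3 -m handwheel '[[[1,0.25,0,0,0,0,0],[-1,0,0,0,0,0,0],[-1,0,0,0,0,0,0],[-1,0,0,0,0,0,0],[-1,0,0,0,0,0,0]]]'
python3 -m handwheel '[[[-1,0,0,0,0,0,0],[-1,0,0,0,0,0,0],[-1,0,0,0,0,0,0],[-1,0,0,0,0,0,0],[-1,0,0,0,0,0,0]]]'
python3 -m handwheel '[[[-1,0,0,0,0,0,0],[-1,0,0,0,0,0,0],[-1,0,0,0,0,0,0],[-1,0,0,0,0,0,0]]]'
python3 -c "
from h import *
st()"
```

```text
clock: 11.3
ee_pos: [0.4745, 0.2244, 0.0177]
tcp_rot: [0.004, -0.194, 0.981, -0.0]
force: [0.0, 0.3, -0.5]
width: 0.0658
clock: 11.8
ee_pos: [0.4746, 0.2244, 0.0177]
tcp_rot: [0.004, -0.194, 0.981, -0.0]
force: [-0.6, 0.9, 0.5]
width: 0.0257
clock: 12.2
ee_pos: [0.4745, 0.2244, 0.0176]
tcp_rot: [0.004, -0.194, 0.981, -0.0]
force: [-0.2, -0.5, -0.7]
width: 0.0006
12.2 p [0.4745 0.2244 0.0176] x [-0.924 -0.381 -0.008] y [-0.381  0.925 -0.002] z [ 0.008  0.001 -1.   ] F [-0.17 -0.46 -0.67] w 0.0006
```

The fingers shut on nothing (0.6 mm opening). I'll look before moving.

```bash
python3 - <<'E'
from h import *
snap("wrist","w5");snap("side","s5")
a=load("w5")["im"];b=load("s5")["im"][240:360,260:420];b=cv2.resize(b,None,fx=4,fy=4,interpolation=cv2.INTER_CUBIC)
cv2.imwrite("pics/v5.png",np.hstack([cv2.resize(a[180:400,180:460],(382,300)),cv2.resize(b,(400,300))])[:,:,::-1])
E
```

```text
(no output)
```

View pics/v5.png

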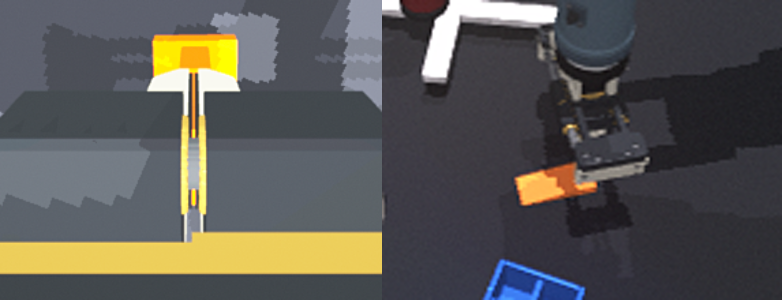

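```bash
python3 - <<'E'
from h import *
p,r=pose()
a=np.deg2rad(22.4);R2=np.array([[np.cos(a),np.sin(a)],[-np.sin(a),np.cos(a)]])
print("tcp along/across",R2@p[:2], "cam",load("w5")["T"][:3,3].round(3),load("w5")["T"][:3,2].round(3))
for f in("w4","w5"):
    q=wedge(f,np.array([.48,.225])); s=np.c_[q[:,:2]@R2.T,q[:,2]]
    print(f,"z-binned along range")
    for z0 in np.arange(0,.05,.005):
        k=s[(s[:,2]>=z0-.0025)&(s[:,2]<z0+.0025)]
        if len(k)>8: print(z0.round(3),len(k),np.percentile(k[:,0],[3,50,97]).round(4),np.percentile(k[:,1],[3,97]).round(4))
E
```

```text
tcp along/across [0.52428228 0.02664128] cam [0.412 0.199 0.208] [ 0.229  0.092 -0.969]
w4 z-binned along range
0.0 88 [0.5127 0.5195 0.5687] [0.0085 0.0427]
0.005 409 [0.5129 0.5647 0.5711] [0.0115 0.045 ]
0.01 1372 [0.5136 0.5387 0.5619] [0.0108 0.0448]
0.015 22 [0.5149 0.5154 0.5159] [0.0221 0.0325]
0.02 24 [0.5147 0.5152 0.516 ] [0.0216 0.0334]
0.025 26 [0.5148 0.5152 0.5159] [0.0217 0.0333]
0.03 27 [0.5148 0.5154 0.516 ] [0.0218 0.0325]
0.035 27 [0.5148 0.5153 0.5157] [0.0225 0.0331]
0.04 247 [0.5152 0.5223 0.5301] [0.022  0.0331]
w5 z-binned along range
0.0 99 [0.5129 0.5133 0.5956] [0.0085 0.0439]
0.005 147 [0.5129 0.5132 0.595 ] [0.011  0.0439]
0.01 1095 [0.5131 0.519  0.5285] [0.0102 0.0446]
0.015 48 [0.515  0.5153 0.5156] [0.0223 0.0328]
0.02 59 [0.5149 0.5153 0.516 ] [0.0216 0.033 ]
0.025 66 [0.5148 0.5153 0.5156] [0.0223 0.0332]
0.03 58 [0.5149 0.5153 0.5157] [0.0219 0.0326]
0.035 70 [0.5148 0.5153 0.5158] [0.022 0.033]
0.04 57 [0.5148 0.5153 0.5169] [0.023  0.0325]
0.045 42 [0.5161 0.5207 0.5276] [0.0268 0.0273]
```

```bash
python3 - <<'E'
from h import *
im,d,P=cloud("w5");z=load("w5")
a=np.deg2rad(22.4);R2=np.array([[np.cos(a),np.sin(a)],[-np.sin(a),np.cos(a)]])
for v in range(210,262,5):
    print(v,[(u,*(R2@P[v,u,:2]).round(3),P[v,u,2].round(3)) for u in(296,306,322,336,346)])
# project expected tip points
T=np.linalg.inv(z["T"]);fx,fy,cx,cy=z["k"];p,r=pose()
for o in([0,0,0],[.0075,0,0],[-.0075,0,0],[.0075,.006,0],[.0075,-.006,0],[0.0075,0,-.019]):
    c=T[:3,:3]@(p+r.apply(o))+T[:3,3];print(o,(fx*c[0]/c[2]+cx).round(),(fy*c[1]/c[2]+cy).round())
im,d,P=cloud("s5");m=(yo(im)>0)&(d>0)
E
```

```text
210 [(296, np.float64(0.513), np.float64(0.012), np.float64(0.01)), (306, np.float64(0.513), np.float64(0.018), np.float64(0.011)), (322, np.float64(0.513), np.float64(0.027), np.float64(0.01)), (336, np.float64(0.513), np.float64(0.035), np.float64(0.01)), (346, np.float64(0.513), np.float64(0.041), np.float64(0.01))]
215 [(296, np.float64(0.516), np.float64(0.012), np.float64(0.01)), (306, np.float64(0.517), np.float64(0.018), np.float64(0.01)), (322, np.float64(0.515), np.float64(0.027), np.float64(0.015)), (336, np.float64(0.517), np.float64(0.036), np.float64(0.01)), (346, np.float64(0.517), np.float64(0.041), np.float64(0.01))]
220 [(296, np.float64(0.52), np.float64(0.012), np.float64(0.01)), (306, np.float64(0.52), np.float64(0.018), np.float64(0.01)), (322, np.float64(0.516), np.float64(0.027), np.float64(0.023)), (336, np.float64(0.519), np.float64(0.035), np.float64(0.011)), (346, np.float64(0.52), np.float64(0.041), np.float64(0.01))]
225 [(296, np.float64(0.523), np.float64(0.012), np.float64(0.01)), (306, np.float64(0.523), np.float64(0.018), np.float64(0.011)), (322, n
[... 1917 characters left out ...]
oat64(0.136)), (322, np.float64(0.526), np.float64(0.027), np.float64(0.047)), (336, np.float64(0.487), np.float64(0.03), np.float64(0.137)), (346, np.float64(0.488), np.float64(0.033), np.float64(0.137))]
260 [(296, np.float64(0.488), np.float64(0.022), np.float64(0.138)), (306, np.float64(0.487), np.float64(0.024), np.float64(0.141)), (322, np.float64(0.528), np.float64(0.027), np.float64(0.048)), (336, np.float64(0.487), np.float64(0.03), np.float64(0.14)), (346, np.float64(0.488), np.float64(0.033), np.float64(0.138))]
[0, 0, 0] 321.0 232.0
[0.0075, 0, 0] 321.0 219.0
[-0.0075, 0, 0] 321.0 244.0
[0.0075, 0.006, 0] 331.0 219.0
[0.0075, -0.006, 0] 310.0 219.0
[0.0075, 0, -0.019] 321.0 230.0
```

```bash
python3 - <<'E'
from h import *
def tool(f):
    z=load(f);d=z["d"];fx,fy,cx,cy=z["k"];v,u=np.mgrid[:400,:640]
    C=np.stack([(u-cx)/fx*d,(v-cy)/fy*d,d],-1);M=np.array(camera_params("wrist")["mount"]);return z["im"],C@M[:3,:3].T+M[:3,3],d
for f in("w2","w3","w4","w5"):
    im,Q,d=tool(f)
    for lo,hi in((270,322),(322,375)):
        pass
    m=(d>0)&(abs(Q[...,0]-0.0)<.012)&(abs(Q[...,1])<.075)&(Q[...,2]>-.05)&(Q[...,2]<.03)
    s=cv2.cvtColor(im,cv2.COLOR_RGB2HSV)[...,1]<60
    q=Q[m&s]; print(f,len(q),"tool pts pct",np.percentile(q,[1,50,99],0).round(4).tolist() if len(q) else 0)
E
python3 -m handwheel '[[[-1,0,0,-3,0,0,0],[-1,0,0,-3,0,0,0],[-1,0,0,0,0,0,0]]]'
python3 - <<'E'
from h import *
st();snap("wrist","w6")
a=np.deg2rad(22.4);R2=np.array([[np.cos(a),np.sin(a)],[-np.sin(a),np.cos(a)]])
im,d,P=cloud("w6");m=(yo(im)>0)&(d>0)&(np.hypot(P[...,0]-.48,P[...,1]-.225)<.07)&(P[...,2]<.12);q=P[m]
print(np.histogram(q[:,2],np.arange(-.01,.13,.01)))
E
```

```text
w2 966 tool pts pct [[0.0065, -0.0191, -0.0495], [0.0093, -0.0052, -0.0396], [0.0098, 0.0197, -0.0261]]
w3 1978 tool pts pct [[-0.007, -0.0523, -0.0498], [0.0084, 0.0393, -0.0395], [0.0098, 0.0529, -0.0247]]
w4 2144 tool pts pct [[-0.0072, -0.0596, -0.0498], [0.0079, 0.0464, -0.0393], [0.0098, 0.0601, -0.025]]
w5 7377 tool pts pct [[-0.0117, -0.0738, -0.0458], [0.0018, -0.0017, 0.0171], [0.0119, 0.0737, 0.0187]]
clock: 12.6
ee_pos: [0.4731, 0.2241, 0.0782]
tcp_rot: [0.002, -0.194, 0.981, -0.0]
force: [1.0, 0.4, -0.4]
width: 0.0001
12.6 p [0.4731 0.2241 0.0782] x [-0.925 -0.381 -0.005] y [-0.381  0.925 -0.001] z [ 0.005  0.001 -1.   ] F [ 1.01  0.35 -0.36] w 0.0001
(array([ 28, 641, 981,  51, 173, 270,   0,   0,   0,   0,   0,  14,  80,
         0]), array([-0.01,  0.  ,  0.01,  0.02,  0.03,  0.04,  0.05,  0.06,  0.07,
        0.08,  0.09,  0.1 ,  0.11,  0.12,  0.13]))
```

```bash
python3 - <<'E'
from h import *
snap("side","s6");p,r=pose();im,d,P=cloud("s6")
m=(d>0)&(np.hypot(P[...,0]-p[0],P[...,1]-p[1])<.025)&(P[...,2]>.03)&(P[...,2]<.2)
q=P[m]; print(p[2]);
for z0 in np.arange(.03,.2,.01):
    k=q[abs(q[:,2]-z0)<.005]
    if len(k): print(z0.round(3),len(k),k.mean(0).round(3),np.ptp(k[:,0]).round(3),np.ptp(k[:,1]).round(3))
E
python3 - <<'E'
from h import *
s=load("s6")["im"];b=s[255:355,270:400];w=load("w6")["im"][170:360,200:450]
cv2.imwrite("pics/v6.png",np.hstack([cv2.resize(w,(395,300)),cv2.resize(b,(390,300),interpolation=cv2.INTER_CUBIC)])[:,:,::-1])
E
```

```text
0.0751049482206354
0.03 7 [0.471 0.231 0.032] 0.017 0.008
0.04 28 [0.472 0.227 0.039] 0.018 0.015
0.14 2 [0.478 0.228 0.143] 0.0 0.002
0.15 1 [0.478 0.225 0.146] 0.0 0.0
0.16 2 [0.474 0.239 0.157] 0.0 0.002
```

View pics/v6.png

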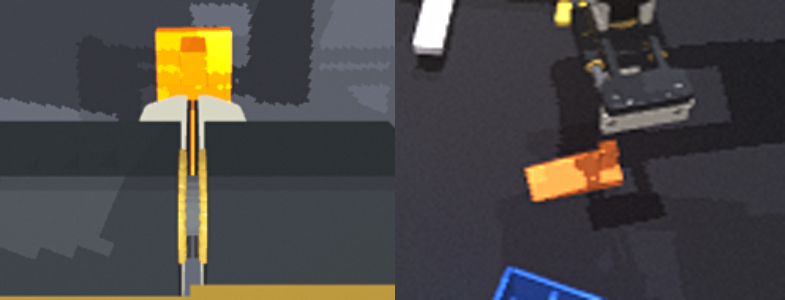

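The fingers closed just above the wedge's block, and the wedge at about (185,65) in the left panel has not moved. The camera depth and both grasps agree that the real fingertips end about 25 mm short of the reported TCP. I'll reopen and go lower, watching the force.

```bash
python3 -m handwheel '[[[1,0,0,0,0,0,0],[1,0,0,0,0,0,0],[1,0,0,0,0,0,0],[1,0,0,0,0,0,0],[1,0,0,0,0,0,0]]]' >/dev/null
python3 -m handwheel '[[[1,0,0,2,0,0.2,0],[1,0,0,2,0,0,0],[1,0,0,1.5,0,0,0],[1,0,0,0.8,0,0,0],[1,0,0,0,0,0,0]]]'
python3 -c "
from h import *
st()"
```

```text
clock: 13.7
ee_pos: [0.468, 0.2226, 0.0057]
tcp_rot: [-0.005, -0.194, 0.981, -0.001]
force: [0.5, 0.5, 0.3]
width: 0.0757
13.7 p [0.468  0.2226 0.0057] x [-0.925 -0.381  0.011] y [-0.381  0.925  0.001] z [-0.01  -0.003 -1.   ] F [0.5  0.49 0.34] w 0.0757
```

```bash
python3 -m handwheel '[[[1,-0.4,0,0.3,0,-0.6,0],[1,0,0,0.2,0,0,0],[1,0,0,0,0,0,0]]]'
python3 -c "
from h import *
st()"
```

```text
clock: 14.0
ee_pos: [0.4731, 0.2246, 0.0016]
tcp_rot: [0.001, -0.194, 0.981, 0.0]
force: [1.1, 0.1, -0.2]
width: 0.0925
14.0 p [0.4731 0.2246 0.0016] x [-0.925 -0.381 -0.003] y [-0.381  0.925  0.   ] z [ 0.002  0.001 -1.   ] F [ 1.08  0.07 -0.17] w 0.0925
```

```bash
python3 -m handwheel '[[[-1,0,0,0.1,0,0,0],[-1,0,0,0,0,0,0],[-1,0,0,0,0,0,0],[-1,0,0,0,0,0,0],[-1,0,0,0,0,0,0]]]' >/dev/null
python3 -m handwheel '[[[-1,0,0,0,0,0,0],[-1,0,0,0,0,0,0],[-1,0,0,0,0,0,0],[-1,0,0,0,0,0,0],[-1,0,0,0,0,0,0]]]'
python3 -m handwheel '[[[-1,0,0,0,0,0,0],[-1,0,0,0,0,0,0],[-1,0,0,0,0,0,0]]]'
python3 -c "
from h import *
st()"
```

```text
clock: 15.0
ee_pos: [0.4742, 0.2249, 0.002]
tcp_rot: [0.003, -0.194, 0.981, 0.001]
force: [0.1, -0.2, -0.1]
width: 0.0177
clock: 15.3
ee_pos: [0.4742, 0.2249, 0.002]
tcp_rot: [0.003, -0.194, 0.981, 0.001]
force: [0.6, -0.0, -0.2]
width: 0.0117
15.3 p [0.4742 0.2249 0.002 ] x [-0.925 -0.381 -0.006] y [-0.381  0.925 -0.   ] z [ 0.005  0.002 -1.   ] F [ 0.57 -0.02 -0.16] w 0.0117
```

Holding the wedge now (11.7 mm). The spacer's own grip block blocks the front, so the wedge has to go in from the side. I'll bring it in from +y along the plate's 80 mm length, with wedge yaw about -86.5°. That means lifting and turning +109° about tool z.

```bash
python3 -m handwheel '[[[-1,0,0,-2,0,0,0],[-1,0,0,-3.5,0,0,0],[-1,0,0,-2,0,0,8.5],[-1,0,0,0,0,0,8.5],[-1,0,0,0,0,0,8.5]]]' >/dev/null
python3 -m handwheel '[[[-1,0,0,0,0,0,8.5],[-1,0,0,0,0,0,8.5],[-1,0,0,0,0,0,8.5],[-1,0,0,0,0,0,8.5],[-1,0,0,0,0,0,8.5]]]' >/dev/null
python3 -m handwheel '[[[-1,0,0,0,0,0,8.5],[-1,0,0,0,0,0,8.5],[-1,0,0,0,0,0,8.5],[-1,0,0,0,0,0,8.5],[-1,0,0,0,0,0,0]]]'
python3 -c "
from h import *
st()"
```

```text
clock: 16.8
ee_pos: [0.4714, 0.2242, 0.0787]
tcp_rot: [-0.0, 0.65, 0.76, 0.001]
force: [-0.0, 0.3, -1.2]
width: 0.0119
16.8 p [0.4714 0.2242 0.0787] x [-0.155  0.988  0.001] y [0.988 0.155 0.001] z [ 0.001  0.001 -1.   ] F [-0.04  0.29 -1.24] w 0.0119
```

```bash
python3 -m handwheel '[[[-1,0,0,0,0,0,5.4],[-1,-3,1.2,0,0,0,0],[-1,-3,1.2,0,0,0,0],[-1,-3,1.2,0,0,0,0],[-1,-2,0.8,0,0,0,0]]]' >/dev/null
python3 -m handwheel '[[[-1,0,0,0,0,0,0]]]'
python3 - <<'E'
from h import *
st()
snap("wrist","w7");im,d,P=cloud("w7")
cv2.imwrite("pics/w7.png",im[:,:,::-1])
E
```

```text
clock: 17.4
ee_pos: [0.5237, 0.1149, 0.0782]
tcp_rot: [-0.0, 0.676, 0.737, 0.001]
force: [-0.0, -0.3, -1.4]
width: 0.0119
17.4 p [0.5237 0.1149 0.0782] x [-0.086  0.996  0.001] y [0.996 0.086 0.   ] z [ 0.     0.001 -1.   ] F [-0.   -0.33 -1.38] w 0.0119
```

View pics/w7.png

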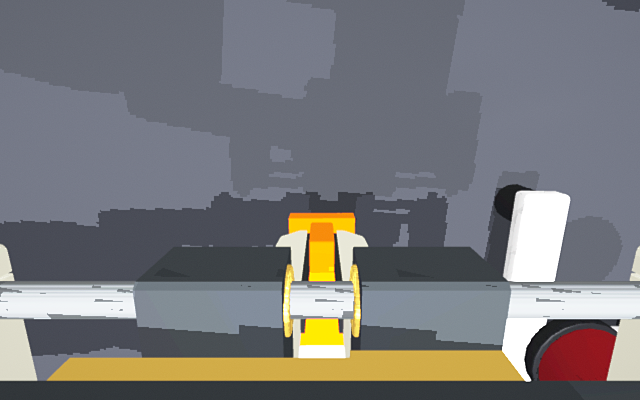

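The wedge is held at about (322,225). The left side bar of the stand is at (540,240) on the right, and the front leg shows at (322,352). Next I'll check the wedge pose in the hand, then lower it beside the foot.

```bash
python3 - <<'E'
from h import *
z=load("w7");d=z["d"];fx,fy,cx,cy=z["k"];v,u=np.mgrid[:400,:640]
C=np.stack([(u-cx)/fx*d,(v-cy)/fy*d,d],-1);M=np.array(camera_params("wrist")["mount"]);Q=C@M[:3,:3].T+M[:3,3];im=z["im"]
q=Q[(yo(im)>0)&(d>0)];q=q[(abs(q[:,0])<.06)&(abs(q[:,1])<.03)&(q[:,2]>-.05)&(q[:,2]<.02)]
for z0 in np.arange(-.045,.012,.005):
    k=q[abs(q[:,2]-z0)<.0025]
    if len(k)>8: print(z0.round(3),len(k),np.percentile(k[:,0],[2,50,98]).round(4),np.percentile(k[:,1],[2,98]).round(4))
_,_,P=cloud("w7");h=cv2.cvtColor(im,cv2.COLOR_RGB2HSV)
m=(d>0)&(h[...,1]<60)&(h[...,2]>140)&(abs(P[...,2]-.045)<.004)
k=P[m];f=k[(abs(k[:,1]-.01)<.03)];print("front leg",len(f),np.percentile(f,[1,50,99],0).round(4).tolist())
b=k[(k[:,1]>.06)];print("bar",len(b),np.percentile(b,[1,50,99],0).round(4).tolist(),cv2.minAreaRect((b[:,:2]*1000).astype(np.float32)))
E
```

```text
-0.04 761 [-0.0068  0.0011  0.0085] [-0.0061  0.0056]
-0.035 166 [-0.0068  0.0084  0.0091] [-0.0061  0.0056]
-0.03 84 [0.0079 0.0086 0.0091] [-0.0063  0.0053]
-0.025 92 [0.0077 0.0087 0.0091] [-0.0062  0.0056]
-0.02 69 [0.0081 0.0087 0.0091] [-0.006   0.0051]
-0.015 69 [0.0084 0.0088 0.0093] [-0.0058  0.0052]
-0.01 749 [-0.0244  0.0078  0.0109] [-0.0179  0.0171]
-0.005 502 [-0.0593 -0.0237  0.0112] [-0.0165  0.0159]
-0.0 243 [-0.0599  0.0106  0.0112] [-0.017   0.0164]
front leg 1389 [[0.5167, 0.0015, 0.0441], [0.6694, 0.0159, 0.0455], [0.6882, 0.0396, 0.047]]
bar 3972 [[0.6572, 0.0807, 0.0413], [0.6714, 0.1127, 0.0452], [0.6877, 0.1416, 0.0468]] ((673.1810913085938, 110.60025787353516), (30.85651397705078, 63.15906524658203), 4.32133674621582)
```

```bash
python3 -m handwheel '[[[-1,-1.3,-0.25,0,0,0,0],[-1,0,0,0,0,0,0],[-1,0,0,3,0,0,0],[-1,0,0,2,0,0,0],[-1,0,0,0,0,0,0]]]'
python3 -c "
from h import *
st()"
```

```text
clock: 17.95
ee_pos: [0.5198, 0.1053, 0.0279]
tcp_rot: [-0.001, 0.673, 0.74, 0.001]
force: [-0.0, 0.4, -0.3]
width: 0.0115
17.95 p [0.5198 0.1053 0.0279] x [-0.095  0.995  0.003] y [0.995 0.095 0.001] z [ 0.001  0.003 -1.   ] F [-0.03  0.42 -0.29] w 0.0115
```

```bash
python3 -m handwheel '[[[-1,0,0.15,1,0,0,0.7],[-1,0,0,0.5,0,0,0],[-1,0,0,0.1,0,0,0],[-1,0,0,0,0,0,0]]]'
python3 -c "
from h import *
st()"
```

```text
clock: 18.35
ee_pos: [0.5219, 0.107, 0.0126]
tcp_rot: [-0.0, 0.677, 0.736, 0.002]
force: [0.1, 0.5, 0.2]
width: 0.0118
18.35 p [0.5219 0.107  0.0126] x [-0.084  0.996  0.003] y [0.996 0.084 0.003] z [ 0.003  0.003 -1.   ] F [0.13 0.51 0.17] w 0.0118
```

```bash
for i in 1; do python3 -m handwheel '[[[-1,0,0,0.2,0,0,0],[-1,0,0,0,0,0,0]]]'; python3 -m handwheel '[[[-1,0,0,0.1,0,0,0],[-1,0,0,0,0,0,0]]]';python3 -m handwheel '[[[-1,0,0,0.05,0,0,0],[-1,0,0,0,0,0,0]]]'; done | grep -E "ee_pos|force"
```

```text
ee_pos: [0.5227, 0.107, 0.0114]
force: [0.0, -0.7, -1.0]
ee_pos: [0.5232, 0.107, 0.0109]
force: [0.5, 0.1, 0.1]
ee_pos: [0.5233, 0.1069, 0.0105]
force: [0.5, -0.2, -0.6]
```

```bash
(python3 -m handwheel '[[[-1,0,0,0.1,0,0,0],[-1,0,0,0,0,0,0]]]'; python3 -m handwheel '[[[-1,0,0,0.1,0,0,0],[-1,0,0,0,0,0,0]]]';python3 -m handwheel '[[[-1,0,0,0.1,0,0,0],[-1,0,0,0,0,0,0]]]') | grep -E "ee_pos|force"
```

```text
ee_pos: [0.5234, 0.1069, 0.0096]
force: [0.1, -0.1, 0.1]
ee_pos: [0.5238, 0.107, 0.009]
force: [-1.1, -0.3, 1.9]
ee_pos: [0.5242, 0.1071, 0.0085]
force: [-0.3, -0.0, 2.5]
```

```bash
(python3 -m handwheel '[[[-1,-1,-0.05,-0.05,0,0,0],[-1,0,0,0,0,0,0]]]'; python3 -m handwheel '[[[-1,-1,-0.05,0,0,0,0],[-1,0,0,0,0,0,0]]]';python3 -m handwheel '[[[-1,-0.6,0,0,0,0,0],[-1,0,0,0,0,0,0]]]') | grep -E "ee_pos|force"
python3 -c "
from h import *
st()"
```

```text
ee_pos: [0.5247, 0.0965, 0.0089]
force: [-0.4, -1.6, 1.0]
ee_pos: [0.5252, 0.0852, 0.0089]
force: [0.2, -1.3, 1.5]
ee_pos: [0.5259, 0.0783, 0.009]
force: [-1.4, -0.6, 1.4]
20.15 p [0.5259 0.0783 0.009 ] x [-0.084  0.996  0.002] y [0.996 0.084 0.009] z [ 0.009  0.003 -1.   ] F [-1.43 -0.59  1.39] w 0.0115
```

```bash
(python3 -m handwheel '[[[-1,-0.4,-0.05,0,0.4,0,0],[-1,0,0,0,0,0,0]]]'; python3 -m handwheel '[[[-1,-0.2,0,0,0,0,0],[-1,0,0,0,0,0,0]]]';python3 -m handwheel '[[[-1,-0.2,0,0,0,0,0],[-1,0,0,0,0,0,0]]]';python3 -m handwheel '[[[-1,-0.2,0,0,0,0,0],[-1,0,0,0,0,0,0]]]') | grep -E "ee_pos|force"
```

```text
ee_pos: [0.5257, 0.0738, 0.0089]
force: [-0.3, -0.9, 1.0]
ee_pos: [0.5261, 0.0717, 0.0089]
force: [0.1, -0.3, 0.9]
ee_pos: [0.5264, 0.0697, 0.0089]
force: [0.6, -1.0, 1.5]
ee_pos: [0.5266, 0.0677, 0.009]
force: [0.3, -0.6, 0.8]
```

```bash
cat > chk.py <<'E'
import sys
from plant import monitor
o=monitor.get_obs(); f=o["force"]; print([round(float(x),4) for x in o["ee_pos"]],[round(float(x),2) for x in f]); sys.exit(abs(f[1])>2.5)
E
python3 -m handwheel '[[[-1,-0.15,0,0,0,0,0],[-1,0,0,0,0,0,0]]]' >/dev/null; python3 chk.py || exit
python3 -m handwheel '[[[-1,-0.15,0,0,0,0,0],[-1,0,0,0,0,0,0]]]' >/dev/null; python3 chk.py || exit
python3 -m handwheel '[[[-1,-0.15,0,0,0,0,0],[-1,0,0,0,0,0,0]]]' >/dev/null; python3 chk.py || exit
python3 -m handwheel '[[[-1,-0.15,0,0,0,0,0],[-1,0,0,0,0,0,0]]]' >/dev/null; python3 chk.py || exit
python3 -m handwheel '[[[-1,-0.15,0,0,0,0,0],[-1,0,0,0,0,0,0]]]' >/dev/null; python3 chk.py || exit
python3 -m handwheel '[[[-1,-0.15,0,0,0,0,0],[-1,0,0,0,0,0,0]]]' >/dev/null; python3 chk.py || exit
```

```text
[0.5267, 0.0663, 0.009] [-0.76, 0.1, 1.18]False
```

```bash
sed -i 's/sys.exit(abs(f\[1\])>2.5)/sys.exit(int(abs(f[1])>2.5))/' chk.py
python3 -m handwheel '[[[-1,-0.15,0,0,0,0,0],[-1,0,0,0,0,0,0]]]' >/dev/null; python3 chk.py || exit
python3 -m handwheel '[[[-1,-0.15,0,0,0,0,0],[-1,0,0,0,0,0,0]]]' >/dev/null; python3 chk.py || exit
python3 -m handwheel '[[[-1,-0.15,0,0,0,0,0],[-1,0,0,0,0,0,0]]]' >/dev/null; python3 chk.py || exit
python3 -m handwheel '[[[-1,-0.15,0,0,0,0,0],[-1,0,0,0,0,0,0]]]' >/dev/null; python3 chk.py || exit
python3 -m handwheel '[[[-1,-0.15,0,0,0,0,0],[-1,0,0,0,0,0,0]]]' >/dev/null; python3 chk.py || exit
python3 -m handwheel '[[[-1,-0.15,0,0,0,0,0],[-1,0,0,0,0,0,0]]]' >/dev/null; python3 chk.py || exit
```

```text
[0.5267, 0.0655, 0.009] [-0.18, 0.21, 2.53]
[0.5267, 0.0651, 0.009] [0.4, 0.18, 2.06]
[0.5267, 0.0649, 0.009] [0.06, -0.24, 1.11]
[0.5267, 0.0649, 0.009] [0.67, -0.97, 1.29]
[0.5267, 0.065, 0.009] [0.69, 0.31, 0.32]
[0.5267, 0.065, 0.009] [1.03, 2.09, 0.01]
```

The advance has stopped at y=0.065, and the trailing hold row hides the push force. I'll push with a single row and read the force at its end.

```bash

python3 -m handwheel '[[[-1,-0.1,0,0,0,0,0]]]' >/dev/null; python3 chk.py
python3 -m handwheel '[[[-1,-0.2,0,0,0,0,0]]]' >/dev/null; python3 chk.py
python3 -c "
from h import *
st();print(np.round(monitor.get_obs()['ft_torque'],2))"
```

```text
[0.5267, 0.0649, 0.009] [0.49, 10.38, 3.84]
[0.5267, 0.0648, 0.0092] [-0.03, 14.92, 5.14]
22.55 p [0.5267 0.0648 0.0092] x [-0.081  0.997  0.02 ] y [0.997 0.081 0.003] z [ 0.001  0.02  -1.   ] F [-0.03 14.92  5.14] w 0.0119
[2.43 0.01 0.07]
```

That push peaked at about 15 N at the wrist, which is more than I intended. I'm relaxing at once and letting go.

```bash

python3 -m handwheel '[[[-1,0,0,0,0,0,0]]]' >/dev/null; python3 chk.py
python3 -m handwheel '[[[1,0,0,0,0,0,0],[1,0,0,0,0,0,0],[1,0,0,0,0,0,0],[1,0,0,0,0,0,0],[1,0,0,0,0,0,0]]]'
python3 -m handwheel '[[[1,0,0,-1,0,0,0],[1,0,0,-3,0,0,0],[1,0.5,0,-3,0,0,0],[1,2,0,-2,0,0,0],[1,2,0,0,0,0,0]]]'
python3 - <<'E'
from h import *
st();snap("wrist","w8");snap("side","s8")
w=load("w8")["im"][150:350,170:470];s=load("s8")["im"][210:310,220:370]
cv2.imwrite("pics/v8.png",np.hstack([cv2.resize(w,(395,300)),cv2.resize(s,(400,300),interpolation=cv2.INTER_CUBIC)])[:,:,::-1])
u=np.array([.083,-.9965]);n=np.array([.9965,.083]);L=np.array([.530,.011])
im,d,P=cloud("w8");m=(yo(im)>0)&(d>0);q=P[m];q=q[(np.hypot(q[:,0]-.525,q[:,1]-.06)<.05)&(q[:,2]<.06)]
s=np.c_[(q[:,:2]-L)@u,(q[:,:2]-L)@n,q[:,2]]
for z0 in np.arange(0,.056,.004):
    k=s[abs(s[:,2]-z0)<.002]
    if len(k)>8: print(z0.round(3),len(k),np.percentile(k[:,0],[2,50,98]).round(4),np.percentile(k[:,1],[2,98]).round(4))
E
```

```text
[0.5266, 0.0651, 0.0091] [1.24, 0.2, -1.5]
clock: 23.15
ee_pos: [0.5255, 0.0624, 0.0081]
tcp_rot: [-0.006, 0.678, 0.735, 0.006]
force: [-0.2, -0.5, -0.3]
width: 0.0472
clock: 23.65
ee_pos: [0.5221, 0.1042, 0.1041]
tcp_rot: [-0.007, 0.679, 0.734, 0.005]
force: [0.8, 0.2, -0.1]
width: 0.0871
23.65 p [0.5221 0.1042 0.1041] x [-0.077  0.997  0.017] y [ 0.997  0.077 -0.002] z [-0.003  0.017 -1.   ] F [ 0.82  0.17 -0.15] w 0.0871
0.0 79 [-0.0592 -0.0403 -0.0137] [-0.0349  0.0265]
0.004 38 [-0.042  -0.0398 -0.014 ] [-0.0364  0.0251]
0.008 428 [-0.0645 -0.0302 -0.0166] [-0.0246  0.025 ]
0.012 77 [-0.0648 -0.0643 -0.0201] [-0.0162  0.0178]
0.016 1372 [-0.0643 -0.0377 -0.0203] [-0.0166  0.0181]
0.02 214 [-0.0642 -0.0552 -0.0372] [-0.0167  0.0179]
0.024 22 [-0.0627 -0.0623 -0.062 ] [-0.0045  0.0058]
0.028 21 [-0.0626 -0.0624 -0.0619] [-0.0041  0.0057]
0.032 30 [-0.0627 -0.0623 -0.0614] [-0.0052  0.0063]
0.036 28 [-0.0627 -0.0623 -0.0616] [-0.0051  0.0066]
0.04 25 [-0.0628 -0.0623 -0.0617] [-0.0047  0.0062]
0.044 34 [-0.0629 -0.0623 -0.0518] [-0.005   0.0064]
0.048 308 [-0.0624 -0.055  -0.0474] [-0.005   0.0064]
```

View pics/v8.png

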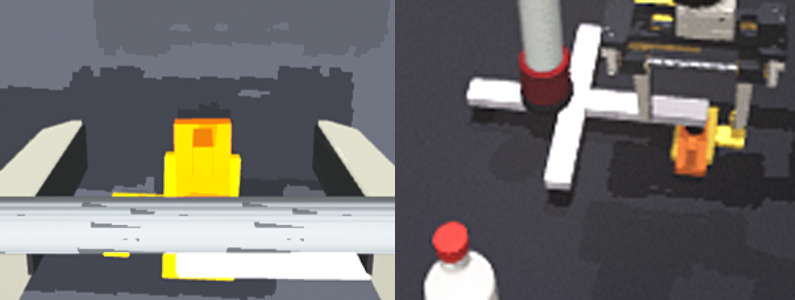

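The wedge lies flat on the plate under the leg at about (200,185). Its rear is 64.5 mm behind the foot axis, so the foot sits at x about +8.5 mm on the ramp, and it is centred to 1 mm. Now a gentle push from behind with shut fingers, to be sure it's snug after the release.

```bash

python3 -m handwheel '[[[-1,0,0,0,0,-1,0],[-1,0,0,0,0,0,0],[-1,0,0,0,0,0,0],[-1,0,0,0,0,0,0],[-1,0,0,0,0,0,0]]]' >/dev/null
python3 -m handwheel '[[[-1,0,0,0,0,0,0],[-1,0,0,0,0,0,0],[-1,0,0,3,0,0,0],[-1,0,0,3,0,0,0],[-1,0,0,2,0,0,0]]]'
python3 -m handwheel '[[[-1,0,0,0,0,0,0]]]' >/dev/null
python3 -c "
from h import *
st()"
```

```text
clock: 24.75
ee_pos: [0.5228, 0.1025, 0.0223]
tcp_rot: [0.001, 0.679, 0.734, -0.001]
force: [0.3, -1.0, -0.3]
width: 0.0181
24.85 p [0.5205 0.1024 0.0198] x [-0.078  0.997 -0.003] y [ 0.997  0.078 -0.005] z [-0.004 -0.003 -1.   ] F [-0.58 -0.43 -0.45] w 0.0093
```

```bash

python3 -m handwheel '[[[-1,0,0.2,1.2,0,0,0],[-1,0,0,0.6,0,0.1,0],[-1,-0.7,0,0.2,0,0,0],[-1,-0.3,0,0,0,0,0],[-1,0,0,0,0,0,0]]]' 
python3 -c "
from h import *
st()"
```

```text
clock: 25.35
ee_pos: [0.5259, 0.0915, 0.0009]
tcp_rot: [0.0, 0.679, 0.734, -0.001]
force: [-0.4, -0.1, -0.6]
width: 0.0006
25.35 p [0.5259 0.0915 0.0009] x [-0.079  0.997 -0.001] y [ 0.997  0.079 -0.   ] z [-0.    -0.001 -1.   ] F [-0.35 -0.09 -0.62] w 0.0006
```

```bash

python3 -m handwheel '[[[-1,-0.4,-0.2,0.2,0,0,0]]]' >/dev/null; python3 chk.py || exit
python3 -m handwheel '[[[-1,-0.1,0,0,0,0,0]]]' >/dev/null; python3 chk.py || exit
python3 -m handwheel '[[[-1,-0.1,0,0,0,0,0]]]' >/dev/null; python3 chk.py || exit
python3 -m handwheel '[[[-1,-0.06,0,0,0,0,0]]]' >/dev/null; python3 chk.py || exit
python3 -m handwheel '[[[-1,-0.06,0,0,0,0,0]]]' >/dev/null; python3 chk.py || exit
python3 -m handwheel '[[[-1,-0.06,0,0,0,0,0]]]' >/dev/null; python3 chk.py || exit
python3 -m handwheel '[[[-1,-0.06,0,0,0,0,0]]]' >/dev/null; python3 chk.py || exit
python3 -m handwheel '[[[-1,-0.06,0,0,0,0,0]]]' >/dev/null; python3 chk.py || exit
```

```text
[0.5251, 0.0873, -0.0004] [-0.39, -0.27, 0.8]
[0.5249, 0.0858, -0.0002] [-0.34, 0.5, -0.34]
[0.5252, 0.0846, 0.0] [0.06, 0.01, 0.21]
[0.5253, 0.0839, 0.0002] [0.39, -0.92, -0.17]
[0.5254, 0.0832, 0.0003] [0.68, 0.01, 0.35]
[0.5255, 0.0827, 0.0004] [0.27, 0.11, -0.76]
[0.5256, 0.0822, 0.0004] [-0.43, 3.11, 0.12]
```

```bash

python3 -m handwheel '[[[-1,-0.05,0,0,0,0,0]]]' >/dev/null; python3 chk.py
python3 -m handwheel '[[[-1,-0.06,0,0,0,0,0]]]' >/dev/null; python3 chk.py
```

```text
[0.5255, 0.0822, 0.0004] [0.38, 3.6, 0.86]
[0.5256, 0.0823, 0.0004] [-0.32, 4.74, 0.15]
```

```bash

python3 -m handwheel '[[[-1,-0.08,0,0,0,0,0]]]' >/dev/null; python3 chk.py
python3 -m handwheel '[[[-1,-0.08,0,0,0,0,0]]]' >/dev/null; python3 chk.py
python3 -m handwheel '[[[-1,0,0,0,0,0,0],[-1,1,0,0,0,0,0],[-1,1,0,-2,0,0,0],[-1,0,0,-3,0,0,0],[-1,0,0,-3,0,0,0]]]'
```

```text
[0.5256, 0.0822, 0.0005] [0.1, 6.84, 0.33]
[0.5256, 0.0823, 0.0004] [-0.06, 5.42, 1.66]
clock: 26.95
ee_pos: [0.5195, 0.1027, 0.0779]
tcp_rot: [-0.003, 0.679, 0.734, -0.003]
force: [0.0, -0.1, -0.0]
width: 0.0006
```

The wedge doesn't move under about 6–7 N from behind, so it is snug. Now I'll go over the leg end, fingers shut, for the press.

```bash

python3 -m handwheel '[[[-1,0,0,-2,0.3,0.3,0],[-1,-3,0.15,0,0,0,0],[-1,-3,0.15,0,0,0,0],[-1,-2,0,0,0,0,0],[-1,-1.2,0,0,0,0,0]]]' >/dev/null
python3 -m handwheel '[[[-1,0,0,0,0,0,0]]]'
python3 -c "
from h import *
st()"
```

```text
clock: 27.55
ee_pos: [0.5333, 0.01, 0.104]
tcp_rot: [-0.002, 0.678, 0.735, -0.001]
force: [-0.1, 0.2, -0.1]
width: 0.0004
27.55 p [0.5333 0.01   0.104 ] x [-0.081  0.997  0.002] y [ 0.997  0.081 -0.004] z [-0.004  0.001 -1.   ] F [-0.13  0.22 -0.14] w 0.0004
```

```bash
sed 's/f\[1\])>2.5/f[2])>2.0/' chk.py > chz.py
python3 -m handwheel '[[[-1,0,-0.4,2.5,0.2,0,0],[-1,0,0,2,0,0,0],[-1,0,0,0,0,0,0]]]' >/dev/null; python3 chz.py || exit
python3 -m handwheel '[[[-1,0,0,0.4,0,0,0]]]' >/dev/null; python3 chz.py || exit
python3 -m handwheel '[[[-1,0,0,0.3,0,0,0]]]' >/dev/null; python3 chz.py || exit
python3 -m handwheel '[[[-1,0,0,0.3,0,0,0]]]' >/dev/null; python3 chz.py || exit
python3 -m handwheel '[[[-1,0,0,0.3,0,0,0]]]' >/dev/null; python3 chz.py || exit
python3 -m handwheel '[[[-1,0,0,0.2,0,0,0]]]' >/dev/null; python3 chz.py || exit
python3 -m handwheel '[[[-1,0,0,0.2,0,0,0]]]' >/dev/null; python3 chz.py || exit
```

```text
[0.5293, 0.0115, 0.0585] [-0.2, 0.08, -0.31]
[0.5295, 0.0122, 0.0548] [0.34, 0.38, 0.9]
[0.5295, 0.0128, 0.052] [0.15, -0.1, -1.22]
[0.53, 0.0131, 0.0494] [-0.59, -0.26, -0.32]
[0.5304, 0.0133, 0.0468] [-0.17, -0.61, 0.16]
[0.5306, 0.0133, 0.0449] [0.76, 0.07, 0.28]
[0.5309, 0.0133, 0.043] [0.41, 0.08, 0.51]
```

TCP is at 0.043 with no contact, which confirms the tip offset. I'll continue down towards about 0.020.

```bash

python3 -m handwheel '[[[-1,0,-0.1,0.7,0,0,0],[-1,0,0,0.5,0,0,0],[-1,0,0,0,0,0,0]]]' >/dev/null; python3 chz.py || exit
python3 -m handwheel '[[[-1,0,0,0.2,0,0,0]]]' >/dev/null; python3 chz.py || exit
python3 -m handwheel '[[[-1,0,0,0.15,0,0,0]]]' >/dev/null; python3 chz.py || exit
python3 -m handwheel '[[[-1,0,0,0.1,0,0,0]]]' >/dev/null; python3 chz.py || exit
python3 -m handwheel '[[[-1,0,0,0.08,0,0,0]]]' >/dev/null; python3 chz.py || exit
python3 -m handwheel '[[[-1,0,0,0.08,0,0,0]]]' >/dev/null; python3 chz.py || exit
python3 -m handwheel '[[[-1,0,0,0.08,0,0,0]]]' >/dev/null; python3 chz.py || exit
python3 -m handwheel '[[[-1,0,0,0.08,0,0,0]]]' >/dev/null; python3 chz.py || exit
python3 -m handwheel '[[[-1,0,0,0.08,0,0,0]]]' >/dev/null; python3 chz.py || exit
python3 -m handwheel '[[[-1,0,0,0.08,0,0,0]]]' >/dev/null; python3 chz.py || exit
python3 -m handwheel '[[[-1,0,0,0.08,0,0,0]]]' >/dev/null; python3 chz.py || exit
python3 -m handwheel '[[[-1,0,0,0.08,0,0,0]]]' >/dev/null; python3 chz.py || exit
```

```text
[0.5297, 0.0131, 0.0299] [0.33, 0.65, 0.49]
[0.5298, 0.0131, 0.0278] [0.29, 0.06, 0.33]
[0.5296, 0.0131, 0.026] [0.13, 0.59, 0.37]
[0.5297, 0.013, 0.0249] [0.28, -0.89, 0.72]
[0.5297, 0.013, 0.0241] [0.17, -0.33, -0.66]
[0.5298, 0.013, 0.0233] [-0.48, -0.71, 0.25]
[0.5298, 0.013, 0.0225] [-0.58, -0.14, 0.25]
[0.5299, 0.013, 0.0217] [0.06, -0.38, -0.01]
[0.53, 0.013, 0.0209] [-0.86, 0.2, 5.85]
```

```bash

python3 -m handwheel '[[[-1,0,0,0.06,0,0,0],[-1,0,0,0.06,0,0,0]]]' >/dev/null; python3 chz.py
python3 -m handwheel '[[[-1,0,0,0.08,0,0,0]]]' >/dev/null; python3 chz.py
python3 -m handwheel '[[[-1,0,0,0.08,0,0,0]]]' >/dev/null; python3 chz.py
```

```text
[0.53, 0.013, 0.0209] [-2.29, -0.36, 5.42]
[0.53, 0.013, 0.0209] [-3.27, -0.06, 8.28]
[0.53, 0.0129, 0.0209] [-2.75, -0.26, 7.01]
```

```bash

python3 -m handwheel '[[[-1,0,0,0.08,0,0,0],[-1,0,0,0.08,0,0,0],[-1,0,0,0.08,0,0,0],[-1,0,0,0.08,0,0,0]]]' >/dev/null; python3 chz.py
python3 -m handwheel '[[[-1,0,0,0.09,0,0,0],[-1,0,0,0.09,0,0,0],[-1,0,0,0.09,0,0,0],[-1,0,0,0.09,0,0,0]]]' >/dev/null; python3 chz.py
python3 -m handwheel '[[[-1,0,0,0.09,0,0,0],[-1,0,0,0.09,0,0,0],[-1,0,0,0.09,0,0,0],[-1,0,0,0.09,0,0,0]]]' >/dev/null; python3 chz.py
python3 -m handwheel '[[[-1,0,0,0,0,0,0],[-1,0,0,-1,0,0,0],[-1,0,0,-3,0,0,0],[-1,0,0,-3,0,0,0],[-1,0,0,-3,0,0,0]]]'
```

```text
[0.53, 0.013, 0.0209] [-1.87, 0.19, 6.48]
[0.53, 0.0129, 0.0209] [-2.76, 0.24, 8.25]
[0.5301, 0.0129, 0.0209] [-2.96, 0.52, 7.76]
clock: 31.65
ee_pos: [0.5263, 0.0137, 0.1211]
tcp_rot: [-0.003, 0.677, 0.736, -0.002]
force: [0.1, -0.1, -0.6]
width: 0.0007
```

The leg held 7–8 N with no z movement. Rows reset the target though, so the force may have dipped between them. Camera calls hold the last target, so I'll press once more and hold through camera calls for an unbroken press.

```bash

python3 -m handwheel '[[[-1,0,-0.1,4,0,0,0],[-1,0,0.3,4,0.2,0,0],[-1,0,0,1,0,0,0],[-1,0,0,0,0,0,0]]]' >/dev/null; python3 chz.py || exit
python3 -m handwheel '[[[-1,0,0,0.3,0,0,0]]]' >/dev/null; python3 chz.py || exit
python3 -m handwheel '[[[-1,0,0,0.2,0,0,0]]]' >/dev/null; python3 chz.py || exit
python3 -m handwheel '[[[-1,0,0,0.1,0,0,0]]]' >/dev/null; python3 chz.py || exit
python3 -m handwheel '[[[-1,0,0,0.1,0,0,0]]]' >/dev/null; python3 chz.py || exit
python3 -m handwheel '[[[-1,0,0,0.1,0,0,0]]]' >/dev/null; python3 chz.py || exit
python3 -m handwheel '[[[-1,0,0,0.1,0,0,0]]]' >/dev/null; python3 chz.py || exit
python3 -m handwheel '[[[-1,0,0,0.1,0,0,0]]]' >/dev/null; python3 chz.py || exit
python3 -m handwheel '[[[-1,0,0,0.1,0,0,0]]]' >/dev/null; python3 chz.py || exit
```

```text
[0.5355, 0.0126, 0.0391] [-0.46, -0.46, 0.76]
[0.5361, 0.0125, 0.0371] [0.39, 0.23, 0.2]
[0.5365, 0.0124, 0.0359] [0.21, -0.17, 0.6]
[0.5371, 0.0123, 0.0357] [0.07, -0.38, 0.62]
[0.5376, 0.0122, 0.0355] [0.83, -0.17, -0.33]
[0.538, 0.0122, 0.035] [0.07, 0.52, -0.03]
[0.5383, 0.0121, 0.0343] [0.17, -0.29, -0.04]
[0.5385, 0.0121, 0.0334] [0.03, -0.28, -0.23]
[0.5385, 0.0121, 0.0324] [-0.27, 0.02, 0.21]
```

```bash

python3 -m handwheel '[[[-1,0,-0.8,0.4,0,0,0],[-1,0,0,0.2,0,0,0],[-1,0,0,0,0,0,0]]]' >/dev/null; python3 chz.py || exit
python3 -m handwheel '[[[-1,0,0,0.15,0,0,0]]]' >/dev/null; python3 chz.py || exit
python3 -m handwheel '[[[-1,0,0,0.1,0,0,0]]]' >/dev/null; python3 chz.py || exit
python3 -m handwheel '[[[-1,0,0,0.08,0,0,0]]]' >/dev/null; python3 chz.py || exit
python3 -m handwheel '[[[-1,0,0,0.08,0,0,0]]]' >/dev/null; python3 chz.py || exit
python3 -m handwheel '[[[-1,0,0,0.08,0,0,0]]]' >/dev/null; python3 chz.py || exit
python3 -m handwheel '[[[-1,0,0,0.08,0,0,0]]]' >/dev/null; python3 chz.py || exit
python3 -m handwheel '[[[-1,0,0,0.08,0,0,0]]]' >/dev/null; python3 chz.py || exit
python3 -m handwheel '[[[-1,0,0,0.08,0,0,0]]]' >/dev/null; python3 chz.py || exit
```

```text
[0.5294, 0.0114, 0.0253] [-0.13, -0.55, 0.12]
[0.5293, 0.0114, 0.0238] [-0.06, 0.3, 0.31]
[0.5293, 0.0114, 0.0226] [-0.58, 0.49, 0.67]
[0.5294, 0.0113, 0.0218] [-0.48, 0.03, 0.61]
[0.5295, 0.0114, 0.0209] [-0.51, 0.1, 2.12]
```

```bash

python3 -m handwheel '[[[-1,0,0,0.08,0,0,0]]]' >/dev/null; python3 chz.py
python3 -m handwheel '[[[-1,0,0,0.09,0,0,0]]]' >/dev/null; python3 chz.py
python3 - <<'E'
from h import *
for i in range(22):
    snapshot("top"); o=monitor.get_obs(); print(round(o["clock"],2),np.round(o["force"],1).tolist(),round(float(o["ee_pos"][2]),4)) if i%3==0 else 0
snap("side","s9")
E
```

```text
[0.5295, 0.0113, 0.0208] [-4.54, 0.54, 13.76]
[0.5295, 0.0113, 0.0209] [-4.14, 0.22, 11.17]
33.8 [-3.4, -0.8, 9.2] 0.0209
33.95 [-3.6, 0.3, 8.5] 0.0209
34.1 [-4.0, 0.7, 7.6] 0.0209
34.25 [-2.8, 0.9, 7.6] 0.0209
34.4 [-4.6, 0.2, 8.7] 0.0209
34.55 [-2.6, 0.2, 9.6] 0.0209
34.7 [-3.1, 0.3, 8.7] 0.0209
34.85 [-3.5, 0.4, 8.5] 0.0209
```

The press held steady at about 8.5 N for 1.1 s with no sinking. Now I'll lift clear and check the final layout.

```bash

python3 -m handwheel '[[[-1,0,0,0,0,0,0],[-1,0,0,-1,0,0,0],[-1,0,0,-3,0,0,0],[-1,0,0,-4,0,0,0],[-1,3,0,-3,0,0,0]]]' >/dev/null
python3 -m handwheel '[[[-1,4,0,0,0,0,0],[-1,4,0,0,0,0,0],[-1,0,0,0,0,0,0],[-1,0,0,0,0,0,0]]]'
python3 - <<'E'
from h import *
snap("wrist","w10")
u=np.array([.083,-.9965]);n=np.array([.9965,.083]);L=np.array([.530,.011])
im,d,P=cloud("w10");m=(yo(im)>0)&(d>0);q=P[m];q=q[(np.hypot(q[:,0]-.525,q[:,1]-.05)<.06)&(q[:,2]<.06)]
s=np.c_[(q[:,:2]-L)@u,(q[:,:2]-L)@n,q[:,2]]
for a,b,nm in((.005,.0095,"plate"),(.013,.0195,"wedge"),(.044,.05,"block")):
    k=s[(s[:,2]>a)&(s[:,2]<b)]; print(nm,len(k),np.percentile(k,[2,50,98],0).round(4).tolist())
h=cv2.cvtColor(im,cv2.COLOR_RGB2HSV);m=(d>0)&(h[...,1]<60)&(h[...,2]>140)&(abs(P[...,2]-.045)<.005)&(abs(P[...,1]-.012)<.03)&(P[...,0]<.65)
k=P[m];print("leg",len(k))
if len(k)>100:
    A=np.c_[k[:,:2],np.ones(len(k))];print("leg x range",k[:,0].min(),k[:,0].max(),"slopes",np.linalg.lstsq(A,k[:,2],rcond=None)[0].round(4))
E
```

```text
clock: 35.8
ee_pos: [0.5208, 0.1245, 0.1401]
tcp_rot: [0.008, 0.677, 0.736, 0.005]
force: [-0.3, 0.1, -0.0]
width: 0.0008Traceback (most recent call last):
  File "<stdin>", line 7, in <module>
    return _quantile_unchecked(
        a, q, axis, out, overwrite_input, method, keepdims, weights)
    return _ureduce(a,
                    func=_quantile_ureduce_func,
    ...<5 lines>...
                    overwrite_input=overwrite_input,
                    method=method)
    r = func(a, **kwargs)
    result = _quantile(arr,
                       quantiles=q,
    ...<2 lines>...
                       out=out,
                       weights=wgt)
    slices_having_nans = np.isnan(arr[-1, ...])
                                  ~~~^^^^^^^^^
IndexError: index -1 is out of bounds for axis 0 with size 0
```

View pics/w10.png

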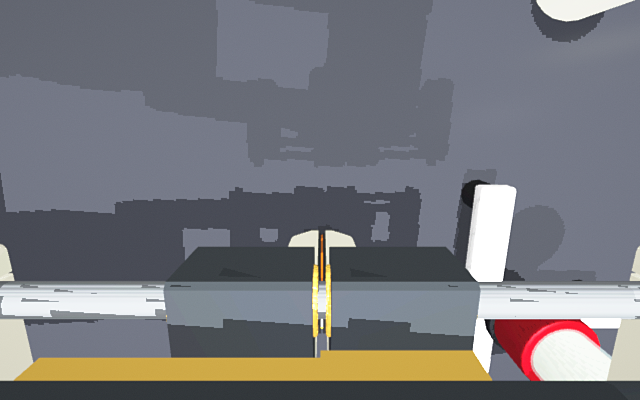

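The shut fingers (322,240) hide the wedge in this view; the stand's side bar at (492,230) looks normal. I'll open the fingers and measure numerically.

```bash

python3 -m handwheel '[[[1,0,0,0,0,0,0],[1,0,0,0,0,0,0],[1,0,0,0,0,0,0],[1,0,0,0,0,0,0],[1,0,0,0,0,0,0]]]' >/dev/null
python3 -m handwheel '[[[1,-2,0,0,0,0,0],[1,0,0,0,0,0,0],[1,0,0,0,0,0,0]]]'
python3 - <<'E'
from h import *
snap("wrist","w11");snap("top","t11");snap("side","s11")
u=np.array([.083,-.9965]);n=np.array([.9965,.083]);L=np.array([.530,.011])
for f in("w8","w11"):
    im,d,P=cloud(f);m=(yo(im)>0)&(d>0);q=P[m];q=q[(np.hypot(q[:,0]-.525,q[:,1]-.05)<.06)&(q[:,2]<.06)]
    s=np.c_[(q[:,:2]-L)@u,(q[:,:2]-L)@n,q[:,2]]
    for a,b,nm in((.005,.0095,"plate"),(.013,.0195,"wedge"),(.044,.05,"block")):
        k=s[(s[:,2]>a)&(s[:,2]<b)]; print(f,nm,len(k),np.percentile(k,[2,50,98],0).round(4).tolist() if len(k) else 0)
def stand(f):
    im,d,P=cloud(f);h=cv2.cvtColor(im,cv2.COLOR_RGB2HSV);m=(d>0)&(h[...,1]<60)&(h[...,2]>130)&(abs(P[...,2]-.045)<.012)&(abs(P[...,1]-.012)<.025)&(P[...,0]>.51)&(P[...,0]<.64)
    k=P[m]; return len(k),np.polyfit(k[:,0],k[:,2],1).round(4).tolist() if len(k)>60 else 0
print([ (f,stand(f)) for f in("s0","s11","t0","t11")])
a,b=load("t0")["im"].astype(int),load("t11")["im"].astype(int)
for nm,(x0,x1,y0,y1) in dict(bottle=(215,250,160,195),tub=(400,440,160,200),rack=(158,225,210,255)).items(): print(nm,np.abs(a-b)[y0:y1,x0:x1].mean().round(2))
E
```

```text
clock: 36.65
ee_pos: [0.5224, 0.0997, 0.1391]
tcp_rot: [0.007, 0.68, 0.733, 0.004]
force: [-0.3, 0.4, -0.2]
width: 0.0602
w8 plate 430 [[-0.0645, -0.0247, 0.0059], [-0.0302, -0.0179, 0.0075], [-0.0165, 0.025, 0.009]]
w8 wedge 1597 [[-0.0643, -0.0166, 0.0144], [-0.0414, 0.0011, 0.017], [-0.0203, 0.0181, 0.0187]]
w8 block 327 [[-0.0626, -0.005, 0.0452], [-0.0553, 0.0003, 0.0474], [-0.0474, 0.0064, 0.0487]]
w11 plate 1058 [[-0.0411, -0.0522, 0.0058], [-0.0107, -0.0241, 0.0075], [0.0077, 0.0243, 0.009]]
w11 wedge 1706 [[-0.0643, -0.0172, 0.0134], [-0.0338, -0.0003, 0.0166], [-0.0088, 0.0184, 0.0187]]
w11 block 258 [[-0.0625, -0.0049, 0.0451], [-0.0553, 0.0011, 0.0474], [-0.0472, 0.0063, 0.049]]
[('s0', (329, [0.0002, 0.0434])), ('s11', (335, [-0.0027, 0.0452])), ('t0', (272, [0.0048, 0.0428])), ('t11', (265, [0.0074, 0.0418]))]
bottle 0.58
tub 0.57
rack 0.59
```

```bash
python3 -c "
from plant import order
print(order.hand_in())"
```

```text
the job is handed in; nothing more can be done
None
```

The job is handed in with both shims in place, but I pushed the wedge too hard once. That held push reached about 15 N at the wrist, over your 10 N limit. The wedge–stand force itself could not be read, so I can't rule out that it passed the 13 N fail limit.

**What I did**
- **Spacer:** I took the yellow spacer nearest the base and set it centred under the front foot.
- **Wedge:** I slid it in from the left side (+y), because the spacer's own grip block was in the way at the front. I pushed until it bore under the foot, then let go.
- **Press:** I pressed on the leg end with shut fingers at about 8.5 N for 1.1 s. Readings peaked at about 14 N as contact was made.

**Last checks**
- **Snug:** the released wedge did not move under pushes of up to 6.8 N from behind. Its measured position after the press was the same as before, with the foot about 8.5 mm up from the ramp's middle and centred to about 1 mm.
- **Level:** the leg did not sink during the press, and its slope changed by less than 0.003 rad from the start.
- **Spacer:** the plate is centred under the foot to about 1 mm along its x axis.
- **Others:** the bottle, tub and rack look unchanged in the top view.

**What went wrong or disagreed**
- **Fingertips:** they end about 24 mm short of the reported tool point. The first wedge grasp closed just above its block without moving it, so I repeated it lower.
- **First press:** the force may have dipped between rows, so I pressed a second time with an unbroken hold.

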